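# Fit the heater tubes of a board preheater

### The arm

A 6-joint arm with a two-finger parallel gripper is mounted at the origin on the work surface. World frame = base frame: x ahead of the robot, y to its left, z up, the work surface at z = 0. Lengths are in m, angles in rad, forces in N, time in s.
With the tool pointing down it reaches from about 0.35 to 0.775 m from the base axis. Payload 7.3 kg.
Tool frame: the origin (TCP) lies at the very end of the fingers, on their centre line; the grasp point (between the pads) lies 19 mm behind it (robot.hold_point_z is the distance from the TCP to the grasp point, in m); z points along the fingers, y is the direction in which the jaws open and shut (so a half turn about z gives the same grasp; the last joint's range is limited). The gripper opens to 92 mm and grips with 3 to 60 N. Pads are 19 mm wide; open, the fingers measure 130 mm over their backs; the gripper's body (75 mm by 190 mm) begins 47 mm behind the grasp point.
Start: joints at [1.078, 0.342, 1.524, -0, 1.275, -0.146], TCP at [0.178, 0.494, 0.227] pointing down, gripper open.
Joint ranges: [-2.53, 2.53], [-0.77, 2.02], [0.04, 2.7], [-1, 4.14], [0.28, 2.66], [-3.11, 3.11]. Speed limits (rad/s): [2.57, 2.57, 3.14, 3.14, 3.14, 3.14].

### API

Orientations are given as [roll, pitch, yaw] about the fixed x, y, z axes, in that order (R = Rz(yaw) Ry(pitch) Rx(roll)).
In Python, from cell import monitor, viewer, robot gives the robot as it stands.
- The arm moves only by the tool move_arm, never from a script. Its argument "deltas" is a list of rows, each an object of numbers: "x", "y", "z": the shift along the tool's x, y, z in m; "wx", "wy", "wz": the turn, a rotation vector about the tool's x, y, z in degrees; "hand": the opening, from 0 (shut) to 1 (fully open). In form: [{"x": .., "y": .., "z": .., "wx": .., "wy": .., "wz": .., "hand": ..}, ...]. A call has 1 to 8 rows; each row is the pose to reach, as a shift and turn from the pose commanded when the call began, along the tool's axes at that moment; what a row does not reach only later rows make up. A row lasts 1/8 s, in which the tool goes at most 62.5 mm and 10.7 degrees, less where a joint would pass 70% of its speed; a pose out of reach is approached as far as the arm can. A call with a gripper value outside its range is refused whole. The fingers move at their own pace and stop on an object; "grip_force" is the grip in N (left out, the last holds). Time passes only in rows, so rows that repeat a pose let the fingers close. It gives the time, the measured TCP pose, the force and the opening at its end, in the units of the state.
- monitor.observe(): the state, without advancing time (a new reading comes with each control period).
- viewer.read_camera(name): name is "scene" or "top" or "wrist"; returns the picture (384x512x3 uint8, red, green, blue); there is no depth.
- viewer.camera_params(name): a dict with "camera_matrix" (3x3 intrinsics, pixels), "R" (3x3) and "t" (3): a world point X has camera coordinates R X + t. Camera axes: x right, y down, z forward; pixel columns grow to the right and rows downward; lengths in m; the calibration is good to about 2 mm. A picture is of the moment at which its call begins: read the wrist's pose just before it. camera_params takes no time and is no camera call; for the wrist camera it gives the pose at the moment of the call.
- robot.hand_in(): hands the job in, once; it reports no verdict.
The state is a dict: "time": time; "qpos": joint angles; "qvel": joint speeds; "joint_efforts": joint torques, N m; "tool_pos": TCP position; "tool_rot": TCP orientation; "contact_force": force on the tool from outside, world axes, zero at the start; "torque": the same for the moment, N m; "opening": finger opening in m.
Only numpy, scipy, OpenCV 4.12 (cv2) and the standard library are available. Lean on these libraries where they do the work, as an engineer would, in place of code of your own. Each camera call takes 0.05 s, during which the arm holds its last target. There are 200 camera calls.

### The job

Fit every heater tube standing in the rack into the preheater: slide the preheater's clamp fully open, then lay each tube gently into a free bay of its own, first setting each one down in the sloping V-block and letting go, to change your hold from its end to its side. When all of them lie in their bays, slide the clamp fully home over their ends, and leave the other things on the bench alone.

Things in the scene. Friction and masses are not known exactly. Their poses are not given: they have to be found in the camera images.
- preheater: Fixed white open-topped preheater, 288 mm (its x) by 288 mm (its y), rim 66 mm high. Its recess is 256 mm (x) by 200 mm (y from -100 to +100), floor 22 mm high. Origin: underside, below the recess's centre; z up. Four bays in the recess, at x = -84, -28, 28 and 84 mm, take heaters lying along y. At the +y end a deck, 66 mm high (y 100 to 172), carries the clamp.
- clamp (a joint): Clamp slide of the preheater, in m. 0 = fully home, against its stop: its dark cross bar (236 mm along x, 24 mm wide, 78 to 86 mm high) stands over the bays at the preheater's y = 76 mm. It grows as the bar slides along +y, off the recess; 0.050 = fully open, against its stop. Friction about 2 N; stays where it is left.
- clamp_knob (a point): Centre of the top of the clamp slide's black grip knob, 124 mm above the bench, at x = 0 and y = 76 mm + clamp value in the preheater's frame. The knob is 24 mm (x) by 20 mm (y) and rises 38 mm above the bar.
- rack: Fixed black storage rack, 64 mm (its x) by 250 mm (its y), 50 mm high; origin under its centre, z up. Four square sockets, 24 mm wide, floor 8 mm high, at y = -90, -30, 30 and 90 mm, x = 0.
- vblock: Loose metal V-block, 0.95 kg, for changing grip: base plate 12 mm thick, x -75 to 105 mm, 100 mm wide, with a sloping rest on it: two V-notched supports, in whose notches a heater lies in the block's x-z plane, climbing at 45 degrees towards +x. Origin on the underside, z up, 118 mm below v_mid. Highest point of the block 160 mm.
- v_mid (a point): Middle of a heater lying in the V-block. Its x points up along the heater, its z square to it, out of the notches. Supports: 14 mm thick, centred at x = -45 and 45 mm, 39 mm wide (y), their edges 1 mm above the axis. Free for fingers between them, down to 40 mm below the axis. A plate, 40 mm wide, at x = -93 mm stops the foot. The top 38 mm of a heater stand clear.
- bay1 (a point): Middle of a heater lying in the bay at the preheater's x = -84 mm, 58 mm above the bench; axes as the preheater's. The bay is a pair of V saddles, 14 mm thick, centred at y = -50 and 50 mm, 39 mm wide (x), edges 60 mm above the bench, with the space between them free for fingers.
- bay2 (a point): Middle of a heater lying in the bay at the preheater's x = -28 mm, 58 mm above the bench; axes as the preheater's. The bay is a pair of V saddles, 14 mm thick, centred at y = -50 and 50 mm, 39 mm wide (x), edges 60 mm above the bench, with the space between them free for fingers.
- bay3 (a point): Middle of a heater lying in the bay at the preheater's x = 28 mm, 58 mm above the bench; axes as the preheater's. The bay is a pair of V saddles, 14 mm thick, centred at y = -50 and 50 mm, 39 mm wide (x), edges 60 mm above the bench, with the space between them free for fingers.
- bay4 (a point): Middle of a heater lying in the bay at the preheater's x = 84 mm, 58 mm above the bench; axes as the preheater's. The bay is a pair of V saddles, 14 mm thick, centred at y = -50 and 50 mm, 39 mm wide (x), edges 60 mm above the bench, with the space between them free for fingers.
- heater1: Heater tube (may be absent): milky round tube, 20 mm in diameter, 180 mm long, with a 20 by 20 mm square ceramic cap over the last 28 mm at either end; both ends alike; about 90 g. Origin at the centre of one end's face, z along the tube to the other end, x and y square to the caps' faces. At the start it stands in a rack socket, top 188 mm high, caps square to the rack.
- heater2: Heater tube (may be absent): milky round tube, 20 mm in diameter, 180 mm long, with a 20 by 20 mm square ceramic cap over the last 28 mm at either end; both ends alike; about 90 g. Origin at the centre of one end's face, z along the tube to the other end, x and y square to the caps' faces. At the start it stands in a rack socket, top 188 mm high, caps square to the rack.
- heater3: Heater tube (may be absent): milky round tube, 20 mm in diameter, 180 mm long, with a 20 by 20 mm square ceramic cap over the last 28 mm at either end; both ends alike; about 90 g. Origin at the centre of one end's face, z along the tube to the other end, x and y square to the caps' faces. At the start it stands in a rack socket, top 188 mm high, caps square to the rack.
- heater4: Heater tube (may be absent): milky round tube, 20 mm in diameter, 180 mm long, with a 20 by 20 mm square ceramic cap over the last 28 mm at either end; both ends alike; about 90 g. Origin at the centre of one end's face, z along the tube to the other end, x and y square to the caps' faces. At the start it stands in a rack socket, top 188 mm high, caps square to the rack.
- heater1_mid (a point): Mid-length point of heater1 on its axis, 90 mm from either end; axes as the heater's.
- heater2_mid (a point): Mid-length point of heater2 on its axis, 90 mm from either end; axes as the heater's.
- heater3_mid (a point): Mid-length point of heater3 on its axis, 90 mm from either end; axes as the heater's.
- heater4_mid (a point): Mid-length point of heater4 on its axis, 90 mm from either end; axes as the heater's.
- jar: Bystander to be left alone: flux jar, 54 mm across, 62 mm high. Origin on its underside.
- spool: Bystander to be left alone: solder spool, 60 mm across, 50 mm high. Origin on its underside.
- driver: Bystander to be left alone: screwdriver, 170 mm long, lying. Origin on its underside.
- brush: Bystander to be left alone: wooden-handled brush, 180 mm long, lying. Origin on its underside.
- meter: Bystander to be left alone: black multimeter, 180 by 85 by 36 mm, lying. Origin on its underside.
- mug: Bystander to be left alone: blue mug, 76 mm across, 90 mm high. Origin on its underside.

How it is judged:
By the outcome, as a careful person would: the job done as asked, in the order asked, and still so for the second after the job is handed in, with the robot touching nothing.
Of heater1, heater2, heater3, heater4 only 3 to 4 are there at a start; the rules pass over those that are not, and their reading is None.
At some moment in a run one of vblock may be knocked a few centimetres aside while the robot is not near it.
It also fails if it takes over 210 s, if anything falls off the work surface, if the arm or the gripper's body presses on something with over 40 N, if the wrist force passes 120 N, or if a joint passes its speed limit or range.

## Working session

There is one attempt and no reset: what is moved stays moved. The work goes in short steps, Python scripts to look and compute and a tool call to move; the robot and the scene stay as the last step left them, time stands still between calls to the robot, and variables do not carry over. Pictures are saved under pics/ and viewed, about 12 in all and at most 16, crops included, and the job is handed in when it is done.

Besides the shell and the picture viewer there is one more tool, called after "Emit:" as name(argument=value, ...) on one line, values as JSON. move_arm: Moves the arm, as the interface text tells. Its arguments: {"type":"object","properties":{"deltas":{"type":"array","items":{"type":"object","properties":{"x":{"type":"number"},"y":{"type":"number"},"z":{"type":"number"},"wx":{"type":"number"},"wy":{"type":"number"},"wz":{"type":"number"},"hand":{"type":"number"}}}},"grip_force":{"type":"number"}},"required":["deltas"]}

```bash
ls; mkdir -p pics; python3 - <<'E'
from cell import monitor, viewer, robot
import cv2
print(monitor.observe())
print(robot.hold_point_z)
for n in ("scene","top"):
    im=viewer.read_camera(n); cv2.imwrite(f"pics/{n}0.png",im[:,:,::-1]); p=viewer.camera_params(n); print(n,{k:v for k,v in p.items()})
a=cv2.imread("pics/scene0.png");b=cv2.imread("pics/top0.png")
E
```

```text
pics
{'time': 0.0, 'qpos': array([ 1.07797892e+00,  3.42767152e-01,  1.52499187e+00,  1.29398551e-05,
        1.27538312e+00, -1.45953421e-01]), 'qvel': array([-0.00180725, -0.00206484,  0.00088538,  0.00074347,  0.00041112,
       -0.00055482]), 'joint_efforts': array([ 1.58296825e-03, -4.31229687e+01, -2.44222373e+01,  7.19431113e-02,
        5.58969914e-02, -1.36945919e-04]), 'tool_pos': array([0.17823962, 0.49340258, 0.22603067]), 'tool_rot': array([-3.14006144e+00, -2.37592810e-04,  2.79472471e+00]), 'contact_force': array([-0.03632206, -0.25803882,  0.82359531]), 'torque': array([-0.01887036, -0.01572294,  0.03393351]), 'opening': 0.09171426828143876}
0.0188
scene {'camera_matrix': array([[405.02498278,   0.        , 250.51180597],
       [  0.        , 405.02498278, 188.1947088 ],
       [  0.        ,   0.        ,   1.        ]]), 'R': array([[ 6.47781563e-03,  9.99969495e-01,  4.36421127e-03],
       [ 6.16044843e-01, -5.52905036e-04, -7.87710890e-01],
       [-7.87684448e-01,  7.79119576e-03, -6.16029632e-01]]), 't': array([-0.07317692, -0.2736473 ,  1.53460853])}
top {'camera_matrix': array([[351.95943815,   0.        , 255.31937133],
       [  0.        , 351.95943815, 186.17186453],
       [  0.        ,   0.        ,   1.        ]]), 'R': array([[-3.17278593e-03, -9.99897421e-01,  1.39671673e-02],
       [-9.81655002e-01,  4.51573450e-04, -1.90665293e-01],
       [ 1.90639427e-01, -1.43158798e-02, -9.81555737e-01]]), 't': array([0.03972874, 0.55237033, 0.85463565])}
```

View pics/top0.png

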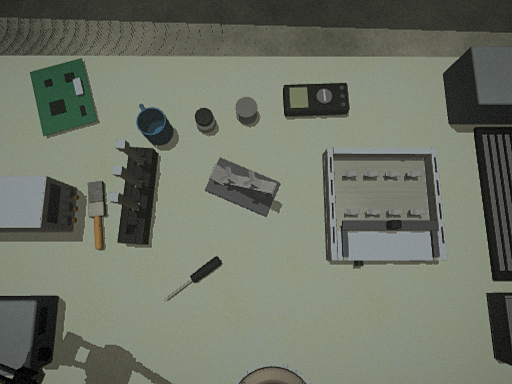

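View pics/scene0.png

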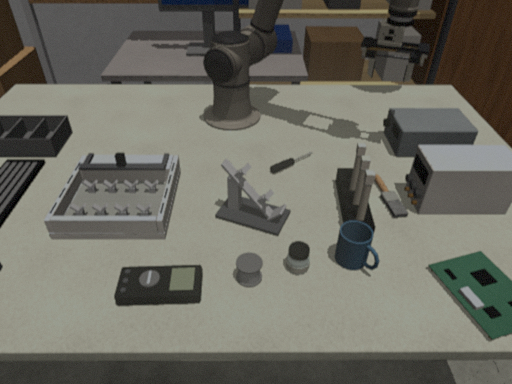

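```bash
cat > h.py <<'E'
import numpy as np, cv2
from cell import monitor, viewer, robot
from scipy.spatial.transform import Rotation as Rn
np.set_printoptions(precision=4,suppress=True)
def ray(p,uv):
    d=np.linalg.inv(p["camera_matrix"])@np.array([uv[0],uv[1],1.0]); R=p["R"]; return -R.T@p["t"], R.T@d
def onz(p,uv,z):
    c,d=ray(p,uv); return c+d*(z-c[2])/d[2]
def proj(p,X):
    q=p["camera_matrix"]@(p["R"]@np.asarray(X)+p["t"]); return q[:2]/q[2]
def crop(im,u,v,w,h,s):
    return cv2.resize(im[v:v+h,u:u+w],None,fx=s,fy=s,interpolation=cv2.INTER_CUBIC)
def bright(im): return np.clip(255*(im/255.)**0.7,0,255).astype(np.uint8)
E
python3 - <<'E'
from h import *
b=cv2.imread("pics/top0.png"); s=cv2.imread("pics/scene0.png")
a=crop(b,318,142,132,128,4); r=crop(b,105,135,65,128,4)
cv2.imwrite("pics/c1.png",bright(np.hstack([a,r])))
a=crop(b,198,150,90,72,4); r=crop(s,210,152,90,86,4)
k=np.zeros((344,720,3),np.uint8); k[:288,:360]=a; k[:,360:]=r
cv2.imwrite("pics/c2.png",bright(k))
E
```

```text
(no output)
```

View pics/c1.png

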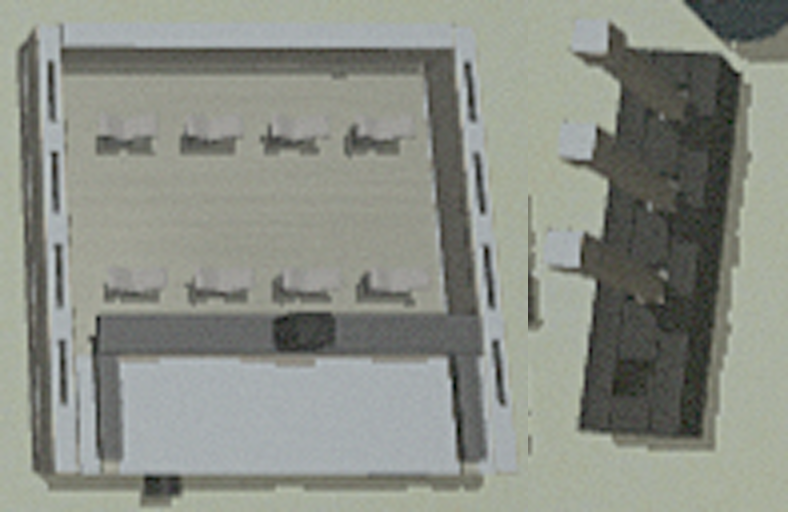

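View pics/c2.png

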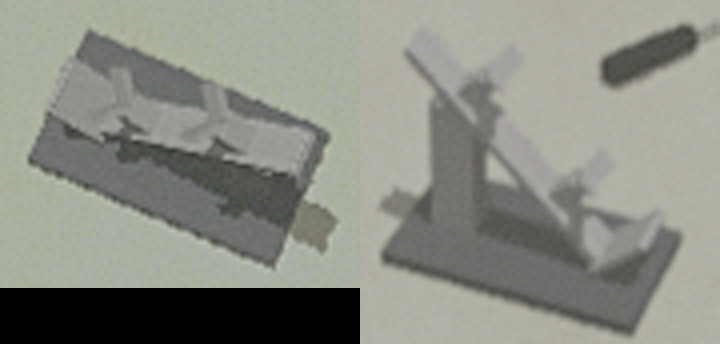

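```bash
python3 - <<'E'
from h import *
p=viewer.camera_params("top")
P=lambda x,y,u0,v0,z,s=4: onz(p,((x+.5)/s-.5+u0,(y+.5)/s-.5+v0),z)
c=[P(x,y,318,142,.066) for x,y in((38,25),(472,25),(517,472),(55,472))]
print("pre",np.array(c)); print([np.linalg.norm(c[i]-c[(i+1)%4]) for i in range(4)])
print("knob",P(303,330,318,142,.124))
h=[P(x-528,y,105,135,.188) for x,y in((592,37),(578,140),(563,248))]
print("heat",np.array(h), [np.linalg.norm(h[i]-h[i+1]) for i in range(2)])
r=[P(x-528,y,105,135,.05) for x,y in((622,48),(742,75),(700,437),(580,430))]
print("rack",np.array(r),np.mean(r,0))
v=[P(x,y,198,150,.012) for x,y in((92,30),(330,133),(275,268),(30,162))]
print("vb",np.array(v)); print([np.linalg.norm(v[i]-v[(i+1)%4]) for i in range(4)])
ps=viewer.camera_params("scene")
v=[onz(ps,(210+(x-360)/4,152+y/4),.012) for x,y in((383,257),(633,330),(682,235),(435,185))]
print("vb scene",np.array(v)); print([np.linalg.norm(v[i]-v[(i+1)%4]) for i in range(4)])
E
```

```text
pre [[ 0.6514 -0.1483  0.066 ]
 [ 0.6517 -0.4329  0.066 ]
 [ 0.3656 -0.4317  0.066 ]
 [ 0.3666 -0.1468  0.066 ]]
[np.float64(0.2845750141437395), np.float64(0.2860635837785541), np.float64(0.28497206073440207), np.float64(0.2847784097457732)]
knob [ 0.4481 -0.2826  0.124 ]
heat [[0.6223 0.3404 0.188 ]
 [0.5633 0.3439 0.188 ]
 [0.5033 0.3477 0.188 ]] [np.float64(0.059066515474895054), np.float64(0.060143945701057105)]
rack [[0.6591 0.373  0.05  ]
 [0.6408 0.2935 0.05  ]
 [0.4064 0.308  0.05  ]
 [0.4109 0.3828 0.05  ]] [0.5293 0.3393 0.05  ]
vb [[ 0.6414  0.1328  0.012 ]
 [ 0.5694 -0.029   0.012 ]
 [ 0.4781  0.009   0.012 ]
 [ 0.5496  0.173   0.012 ]]
[np.float64(0.17710577086466373), np.float64(0.09898018566971903), np.float64(0.17886197877560608), np.float64(0.10016933777102992)]
vb scene [[ 0.5799 -0.0225  0.012 ]
 [ 0.6485  0.1386  0.012 ]
 [ 0.5581  0.177   0.012 ]
 [ 0.5051  0.0092  0.012 ]]
[np.float64(0.1751106648806915), np.float64(0.09818230134565774), np.float64(0.17604940250951506), np.float64(0.0812225841914461)]
```

```bash
cat >> h.py <<'E'
def pose():
    s=monitor.observe(); return np.array(s["tool_pos"]), Rn.from_euler("xyz",s["tool_rot"]), s
def delta(pos,rot):
    p,R,s=pose(); d=R.inv().apply(np.asarray(pos)-p); w=(R.inv()*rot).as_rotvec(degrees=True)
    print("xyz",d.round(4),"w",w.round(2),"rows>=",max(np.linalg.norm(d)/.0625,np.linalg.norm(w)/10.7).round(1)); return d,w
def down(yaw): return Rn.from_euler("xyz",[np.pi,0,np.radians(yaw)])
def axes(x=None,y=None,z=None):  # rotation from tool z and y axes
    z=np.asarray(z,float);z/=np.linalg.norm(z);y=np.asarray(y,float);y-=z*(y@z);y/=np.linalg.norm(y)
    return Rn.from_matrix(np.column_stack([np.cross(y,z),y,z]))
E
python3 - <<'E'
from h import *
p,R,s=pose(); c=viewer.camera_params("wrist"); Cw=-c["R"].T@c["t"]
print("cam in tool",R.inv().apply(Cw-p)); print("cam axes in tool (cols)\n",R.inv().as_matrix()@c["R"].T); print(c["camera_matrix"])
for yaw in (0,180,90,-90):
    print(yaw); delta([.45,.1,.32],down(yaw)); delta([.46,-.29,.30],down(yaw))
E
```

```text
cam in tool [ 0.08    0.0001 -0.1567]
cam axes in tool (cols)
 [[-0.0001 -0.9561 -0.293 ]
 [ 1.      0.0004 -0.0013]
 [ 0.0014 -0.293   0.9561]]
[[321.4263   0.     248.6574]
 [  0.     321.4263 190.2555]
 [  0.       0.       1.    ]]
0
xyz [-0.3893 -0.2778 -0.0936] w [ -0.04   0.11 160.13] rows>= 15.0
xyz [-0.5313 -0.6411 -0.0731] w [ -0.04   0.11 160.13] rows>= 15.0
180
xyz [-0.3893 -0.2778 -0.0936] w [ -0.08  -0.03 -19.87] rows>= 7.8
xyz [-0.5313 -0.6411 -0.0731] w [ -0.08  -0.03 -19.87] rows>= 13.4
90
xyz [-0.3893 -0.2778 -0.0936] w [-0.08  0.04 70.13] rows>= 7.8
xyz [-0.5313 -0.6411 -0.0731] w [-0.08  0.04 70.13] rows>= 13.4
-90
xyz [-0.3893 -0.2778 -0.0936] w [  -0.04   -0.08 -109.87] rows>= 10.3
xyz [-0.5313 -0.6411 -0.0731] w [  -0.04   -0.08 -109.87] rows>= 13.4
```

Emit:
move_arm(deltas=[{"x":-0.389,"y":-0.278,"z":-0.094,"wz":70.1,"hand":0.6},{"x":-0.389,"y":-0.278,"z":-0.094,"wz":70.1},{"x":-0.389,"y":-0.278,"z":-0.094,"wz":70.1},{"x":-0.389,"y":-0.278,"z":-0.094,"wz":70.1},{"x":-0.389,"y":-0.278,"z":-0.094,"wz":70.1},{"x":-0.389,"y":-0.278,"z":-0.094,"wz":70.1},{"x":-0.389,"y":-0.278,"z":-0.094,"wz":70.1},{"x":-0.389,"y":-0.278,"z":-0.094,"wz":70.1}])

```text
schema error: expected keys x, y, z, wx, wy, wz, hand
```

Emit:
move_arm(deltas=[{"x":-0.39,"y":0.005,"z":0.06},{"x":-0.39,"y":0.005,"z":0.06},{"x":-0.39,"y":0.005,"z":0.06},{"x":-0.39,"y":0.005,"z":0.06},{"x":-0.39,"y":0.005,"z":0.06},{"x":-0.39,"y":0.005,"z":0.06},{"x":-0.39,"y":0.005,"z":0.06},{"x":-0.39,"y":0.005,"z":0.06}])

```text
schema error: expected keys x, y, z, wx, wy, wz, hand
```

```bash
python3 - <<'E'
from h import *
p,R,s=pose(); print(p,R.as_euler("xyz",degrees=True),s["qpos"],s["time"],s["opening"])
c=viewer.camera_params("wrist"); im=viewer.read_camera("wrist")[:,:,::-1]; np.savez("w1.npz",**c)
cv2.imwrite("pics/w1.png",bright(cv2.resize(im,(768,576))))
E
```

```text
[0.1782 0.4934 0.2261] [-179.9208   -0.0127  160.1294] [ 1.078   0.3427  1.5249  0.      1.2754 -0.146 ] 0.1 0.09222651982960858
```

View pics/w1.png

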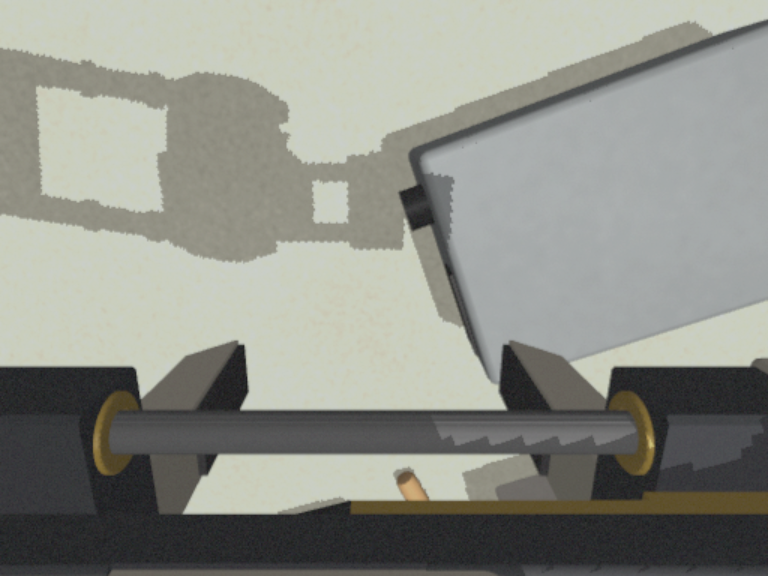

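Emit:
move_arm(deltas=[{"x":-0.389,"y":-0.278,"z":-0.094,"wx":0,"wy":0,"wz":70.1,"hand":0.6},{"x":-0.389,"y":-0.278,"z":-0.094,"wx":0,"wy":0,"wz":70.1,"hand":0.6},{"x":-0.389,"y":-0.278,"z":-0.094,"wx":0,"wy":0,"wz":70.1,"hand":0.6},{"x":-0.389,"y":-0.278,"z":-0.094,"wx":0,"wy":0,"wz":70.1,"hand":0.6},{"x":-0.389,"y":-0.278,"z":-0.094,"wx":0,"wy":0,"wz":70.1,"hand":0.6},{"x":-0.389,"y":-0.278,"z":-0.094,"wx":0,"wy":0,"wz":70.1,"hand":0.6},{"x":-0.389,"y":-0.278,"z":-0.094,"wx":0,"wy":0,"wz":70.1,"hand":0.6},{"x":-0.389,"y":-0.278,"z":-0.094,"wx":0,"wy":0,"wz":70.1,"hand":0.6}])

```text
time: 1.15
tool_pos: [0.4507, 0.0979, 0.3211]
tool_rot: [3.141, -0.0, 1.569]
contact_force: [-0.4, 0.9, 0.0]
opening: 0.0554
```

Emit:
move_arm(deltas=[{"x":-0.39,"y":0.005,"z":0.06,"wx":0,"wy":0,"wz":0,"hand":0.6},{"x":-0.39,"y":0.005,"z":0.06,"wx":0,"wy":0,"wz":0,"hand":0.6},{"x":-0.39,"y":0.005,"z":0.06,"wx":0,"wy":0,"wz":0,"hand":0.6},{"x":-0.39,"y":0.005,"z":0.06,"wx":0,"wy":0,"wz":0,"hand":0.6},{"x":-0.39,"y":0.005,"z":0.06,"wx":0,"wy":0,"wz":0,"hand":0.6},{"x":-0.39,"y":0.005,"z":0.06,"wx":0,"wy":0,"wz":0,"hand":0.6},{"x":-0.39,"y":0.005,"z":0.06,"wx":0,"wy":0,"wz":0,"hand":0.6},{"x":-0.39,"y":0.005,"z":0.06,"wx":0,"wy":0,"wz":0,"hand":0.6}])

```text
time: 2.15
tool_pos: [0.4546, -0.2903, 0.2599]
tool_rot: [-3.141, -0.002, 1.569]
contact_force: [0.5, 0.4, 0.4]
opening: 0.0551
```

```bash
python3 - <<'E'
from h import *
p,R,s=pose(); print(p,R.as_euler("xyz",degrees=True),s["qpos"],s["time"],s["opening"])
c=viewer.camera_params("wrist"); im=viewer.read_camera("wrist")[:,:,::-1]; np.savez("w1.npz",**c)
cv2.imwrite("pics/w2.png",bright(cv2.resize(im,(768,576))))
E
```

```text
[ 0.4546 -0.2903  0.2599] [-179.9385   -0.0865   89.9225] [-0.7106  0.3461  1.4249  0.0005  1.3724 -0.7094] 2.15 0.05512218593399201
```

View pics/w2.png

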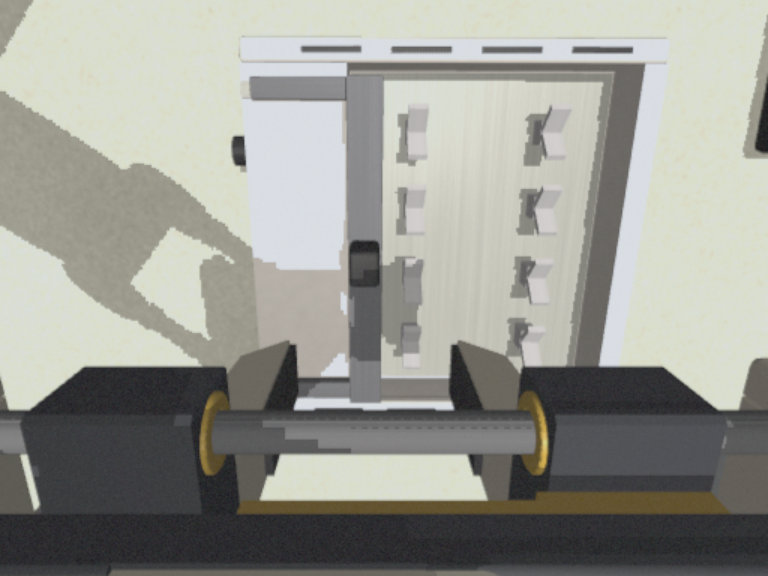

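```bash
python3 - <<'E'
from h import *
c=dict(np.load("w1.npz"))
Q=lambda u,v,z: onz(c,((u+.5)/1.5-.5,(v+.5)/1.5-.5),z)
print("knob top",Q(364.5,243,.124),Q(364.5,287,.124), Q(352,262,.124),Q(378,262,.124), "bar",Q(347,150,.086),Q(383,150,.086))
print("rim far corners",Q(242,38,.066),Q(667,39,.066))
print("recess y-edges",Q(347,78,.066),Q(643,63,.066))
for n,(u,v) in dict(a=(417,104),b=(555,106),c=(406,250),d=(545,280)).items(): print(n,Q(u,v,.06))
E
```

```text
knob top [ 0.4484 -0.273   0.124 ] [ 0.4482 -0.3015  0.124 ] [ 0.4405 -0.2851  0.124 ] [ 0.4568 -0.2851  0.124 ] bar [ 0.4365 -0.2185  0.086 ] [ 0.4602 -0.2185  0.086 ]
rim far corners [ 0.3675 -0.1479  0.066 ] [ 0.6467 -0.1491  0.066 ]
recess y-edges [ 0.4362 -0.1724  0.066 ] [ 0.6333 -0.1635  0.066 ]
a [ 0.4841 -0.1885  0.06  ]
b [ 0.5799 -0.1899  0.06  ]
c [ 0.4784 -0.292   0.06  ]
d [ 0.5859 -0.3158  0.06  ]
```

Emit:
move_arm(deltas=[{"x":0.001,"y":-0.006,"z":0.055,"wx":0,"wy":0,"wz":0,"hand":0.6},{"x":0.001,"y":-0.006,"z":0.11,"wx":0,"wy":0,"wz":0,"hand":0.6},{"x":0.001,"y":-0.006,"z":0.15,"wx":0,"wy":0,"wz":0,"hand":0.6},{"x":0.001,"y":-0.006,"z":0.167,"wx":0,"wy":0,"wz":0,"hand":0.6},{"x":0.001,"y":-0.006,"z":0.167,"wx":0,"wy":0,"wz":0,"hand":0},{"x":0.001,"y":-0.006,"z":0.167,"wx":0,"wy":0,"wz":0,"hand":0},{"x":0.001,"y":-0.006,"z":0.167,"wx":0,"wy":0,"wz":0,"hand":0},{"x":0.001,"y":-0.006,"z":0.167,"wx":0,"wy":0,"wz":0,"hand":0}], grip_force=20)

```text
time: 3.2
tool_pos: [0.4492, -0.289, 0.0945]
tool_rot: [3.141, 0.001, 1.571]
contact_force: [-0.0, 0.3, 4.0]
opening: 0.0201
```

Emit:
move_arm(deltas=[{"x":0,"y":-0.006,"z":0,"wx":0,"wy":0,"wz":0,"hand":0},{"x":0,"y":-0.012,"z":0,"wx":0,"wy":0,"wz":0,"hand":0},{"x":0,"y":-0.018,"z":0,"wx":0,"wy":0,"wz":0,"hand":0},{"x":0,"y":-0.024,"z":0,"wx":0,"wy":0,"wz":0,"hand":0},{"x":0,"y":-0.029,"z":0,"wx":0,"wy":0,"wz":0,"hand":0},{"x":0,"y":-0.033,"z":0,"wx":0,"wy":0,"wz":0,"hand":0},{"x":0,"y":-0.036,"z":0,"wx":0,"wy":0,"wz":0,"hand":0},{"x":0,"y":-0.036,"z":0,"wx":0,"wy":0,"wz":0,"hand":0}])

```text
time: 4.2
tool_pos: [0.4128, -0.2889, 0.0945]
tool_rot: [3.141, 0.0, 1.571]
contact_force: [-0.3, 3.0, 6.6]
opening: 0.02
```

Emit:
move_arm(deltas=[{"x":0,"y":-0.002,"z":0,"wx":0,"wy":0,"wz":0,"hand":0},{"x":0,"y":-0.003,"z":0,"wx":0,"wy":0,"wz":0,"hand":0},{"x":0,"y":-0.004,"z":0,"wx":0,"wy":0,"wz":0,"hand":0},{"x":0,"y":-0.004,"z":0,"wx":0,"wy":0,"wz":0,"hand":0}])

```text
time: 4.7
tool_pos: [0.4099, -0.2889, 0.0945]
tool_rot: [3.139, 0.001, 1.571]
contact_force: [4.6, 3.1, 4.8]
opening: 0.0198
```

Emit:
move_arm(deltas=[{"x":0,"y":-0.001,"z":0,"wx":0,"wy":0,"wz":0,"hand":0},{"x":0,"y":-0.002,"z":0,"wx":0,"wy":0,"wz":0,"hand":0},{"x":0,"y":-0.002,"z":0,"wx":0,"wy":0,"wz":0,"hand":0}])

```text
time: 5.08
tool_pos: [0.4098, -0.2889, 0.0945]
tool_rot: [3.135, 0.001, 1.57]
contact_force: [14.9, 4.9, -0.0]
opening: 0.0199
```

Emit:
move_arm(deltas=[{"x":0,"y":0.004,"z":0,"wx":0,"wy":0,"wz":0,"hand":0},{"x":0,"y":0.004,"z":0,"wx":0,"wy":0,"wz":0,"hand":0.6},{"x":0,"y":0.004,"z":0,"wx":0,"wy":0,"wz":0,"hand":0.6},{"x":0,"y":0.004,"z":0,"wx":0,"wy":0,"wz":0,"hand":0.6},{"x":0,"y":0.004,"z":0,"wx":0,"wy":0,"wz":0,"hand":0.6},{"x":0,"y":0.004,"z":-0.06,"wx":0,"wy":0,"wz":0,"hand":0.6},{"x":0,"y":0.004,"z":-0.12,"wx":0,"wy":0,"wz":0,"hand":0.6},{"x":0,"y":0.004,"z":-0.18,"wx":0,"wy":0,"wz":0,"hand":0.6}])

```text
time: 6.08
tool_pos: [0.4107, -0.2887, 0.2755]
tool_rot: [-3.142, -0.0, 1.571]
contact_force: [0.9, -0.1, -0.3]
opening: 0.0548
```

Emit:
move_arm(deltas=[{"x":0.289,"y":0.15,"z":-0.055,"wx":0,"wy":17,"wz":0,"hand":0.6},{"x":0.289,"y":0.15,"z":-0.055,"wx":0,"wy":17,"wz":0,"hand":0.6},{"x":0.289,"y":0.15,"z":-0.055,"wx":0,"wy":17,"wz":0,"hand":0.6},{"x":0.289,"y":0.15,"z":-0.055,"wx":0,"wy":17,"wz":0,"hand":0.6},{"x":0.289,"y":0.15,"z":-0.055,"wx":0,"wy":17,"wz":0,"hand":0.6},{"x":0.289,"y":0.15,"z":-0.055,"wx":0,"wy":17,"wz":0,"hand":0.6},{"x":0.289,"y":0.15,"z":-0.055,"wx":0,"wy":17,"wz":0,"hand":0.6}])

```text
time: 6.95
tool_pos: [0.5608, 0.0007, 0.3284]
tool_rot: [-3.141, -0.296, 1.573]
contact_force: [-0.4, -0.2, -0.6]
opening: 0.055
```

```bash
python3 - <<'E'
from h import *
p,R,s=pose(); print(p,R.as_euler("xyz",degrees=True),s["qpos"],s["time"],s["opening"])
c=viewer.camera_params("wrist"); im=viewer.read_camera("wrist")[:,:,::-1]; np.savez("w2.npz",**c); cv2.imwrite("pics/w3raw.png",im)
top=viewer.read_camera("top")[:,:,::-1]
t=crop(top,318,142,132,128,2)
k=cv2.resize(im,(768,576)); k[-256:,-264:]=t
cv2.imwrite("pics/w3.png",bright(k))
E
```

```text
[0.5608 0.0007 0.3284] [-179.9774  -16.9807   90.138 ] [-0.2977  0.3762  1.2331  0.283   1.6206 -0.2985] 6.95 0.05495750215230003
```

View pics/w3.png

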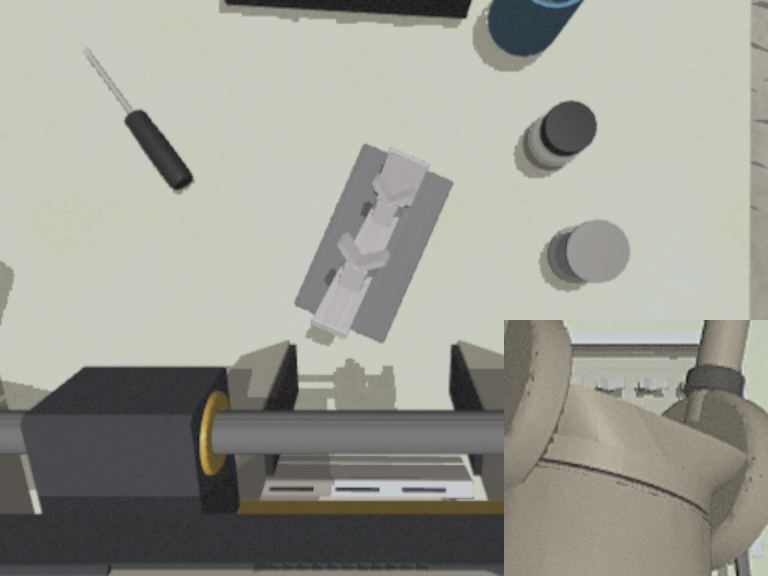

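```bash
cat >> h.py <<'E'
def q2T(q,L):
    d1,a1,L2,L3,e,off,L6=L
    Rz=lambda a:Rn.from_euler("z",a); Ry=lambda a:Rn.from_euler("y",a)
    A=Rz(q[0]); p=np.array([0,0,d1])+A.apply([a1,off,0]); B=A*Ry(q[1]); p=p+B.apply([0,0,L2])
    C=B*Ry(q[2]); p=p+C.apply([e,0,L3]); D=C*Rz(q[3]); E=D*Ry(q[4]); F=E*Rz(q[5]); p=p+F.apply([0,0,L6])
    return p,F*Rz(np.pi/2*SG)
SG=1
E
python3 - <<'E'
from h import *
import h
from scipy.optimize import least_squares
c=dict(np.load("w2.npz"))
Q=lambda u,v,z: onz(c,((u+.5)/1.5-.5,(v+.5)/1.5-.5),z)
v=np.array([Q(u,w,.012) for u,w in((367,144),(452,183),(383,342),(296,303))]); print(v)
print([np.linalg.norm(v[i]-v[(i+1)%4]).round(4) for i in range(4)]); m=v.mean(0)
d=(v[2]-v[1]+v[3]-v[0]); d/=np.linalg.norm(d); print("mean",m,"dir",d,np.degrees(np.arctan2(d[1],d[0])),"origin",m-.015*d)
D=[([1.07797892,.342767,1.524992,0,1.275383,-.145953],[.1782,.4934,.2261],[-179.92,-.013,160.13]),
([-0.7106,0.3461,1.4249,0.0005,1.3724,-0.7094],[.4546,-.2903,.2599],[-179.94,-.087,89.92]),
([-0.2977,0.3762,1.2331,0.283,1.6206,-0.2985],[.5608,.0007,.3284],[-179.98,-16.98,90.138])]
f=lambda L:np.concatenate([q2T(q,L)[0]-p for q,p,r in D])
best=least_squares(f,[.3,0,.35,.35,0,.07,.2]); print(best.x,best.fun)
for q,p,r in D: print(q2T(q,best.x)[1].as_euler("xyz",degrees=True),r)
E
```

```text
[[ 0.5528  0.173   0.012 ]
 [ 0.6391  0.1336  0.012 ]
 [ 0.5696 -0.0279  0.012 ]
 [ 0.4811  0.0115  0.012 ]]
[np.float64(0.0949), np.float64(0.1759), np.float64(0.0969), np.float64(0.1767)]
mean [0.5607 0.0726 0.012 ] dir [-0.4008 -0.9162  0.    ] -113.6286946625089 origin [0.5667 0.0863 0.012 ]
[0.2303 0.0029 0.4996 0.3792 0.0475 0.0764 0.3183] [ 0. -0. -0.  0.  0.  0. -0.  0. -0.]
[-179.9122   -0.0129  160.1261] [-179.92, -0.013, 160.13]
[-179.9397   -0.0888   89.9255] [-179.94, -0.087, 89.92]
[-179.9795  -16.9805   90.1351] [-179.98, -16.98, 90.138]
```

```bash
cat >> h.py <<'E'
LL=np.array([0.2303,0.0029,0.4996,0.3792,0.0475,0.0764,0.3183])
LO=np.array([-2.53,-.77,.04,-1,.28,-3.11]);HI=np.array([2.53,2.02,2.7,4.14,2.66,3.11])
from scipy.optimize import least_squares
def ik(pos,rot,q0):
    best=None
    for s in (q0,[0,.4,1.3,0,1.4,0],[0,.4,1.3,2,1.4,0],[0,.4,1.3,1.5,1.4,-2],[.5,.4,1.3,0,1.4,2],[0,.4,1.3,3,1.4,-2],[0,.4,1.3,3,1.4,1]):
        def f(q):
            p,R=q2T(q,LL); return np.concatenate([(p-pos)*5,(R.inv()*rot).as_rotvec()])
        r=least_squares(f,np.clip(s,LO+.01,HI-.01),bounds=(LO,HI))
        if best is None or r.cost<best.cost-1e-9: best=r
    return best.x,best.cost
VB=np.array([.5667,.0863,0]);VA=np.radians(-113.6)
def vframe(VB=VB,VA=VA):
    d=np.array([np.cos(VA),np.sin(VA),0]);z=np.array([0,0,1.])
    vx=(d+z)/2**.5; vz=(z-d)/2**.5; return VB+[0,0,.118],vx,np.cross(vz,vx),vz
E
python3 - <<'E'
from h import *
vm,vx,vy,vz=vframe(); q=np.array([-0.2977,0.3762,1.2331,0.283,1.6206,-0.2985])
for yaw in (-3.5,176.5): print("rack",yaw,*ik([.6223,.3404,.155],down(yaw),q),*ik([.5033,.3477,.155],down(yaw),q))
for sg in (1,-1):
    for h in (.001,.06): print("place",sg,h,*ik(vm+.062*vx+h*vz,axes(y=sg*vy,z=-vx),q))
    for h in (-.019,.1): print("side",sg,h,*ik(vm+h*vz,axes(y=sg*vy,z=-vz),q))
O=np.array([.5358,-.289,0])
for yaw in (0,180):
    for bx in (-.084,.084): print("bay",yaw,bx,*ik(O+[0,bx,.039],down(yaw),q))
E
```

```text
rack -3.5 [0.3926 0.7495 1.0236 0.     1.3685 2.0245] 1.8646221174968474e-20 [0.4793 0.563  1.3721 0.     1.2065 2.1112] 3.119350787981488e-22
rack 176.5 [ 0.3926  0.7495  1.0236  0.      1.3685 -1.1171] 6.893010493066206e-25 [ 0.4793  0.563   1.3721  0.      1.2065 -1.0304] 2.2921890205293365e-22
place 1 0.001 [-0.492   0.4699  1.8303  0.8952  1.1273 -0.6045] 4.9748775838076895e-26
place 1 0.06 [-0.4056  0.4136  1.7752  0.8892  1.1447 -0.4622] 1.1562946348360694e-28
side 1 -0.019 [ 0.2983  0.8866  1.1616 -0.5681  1.6554  0.8287] 6.614085045724981e-25
side 1 0.1 [ 0.3817  0.9327  0.8167 -0.5631  1.9503  0.7333] 4.311001587516389e-30
place -1 0.001 [-0.492   0.4699  1.8303  0.8952  1.1273  2.537 ] 6.177892472106589e-22
place -1 0.06 [-0.4056  0.4136  1.7752  0.8892  1.1447  2.6794] 9.625997318583271e-20
side -1 -0.019 [ 0.2983  0.8866  1.1616 -0.5681  1.6554 -2.3129] 7.933805928687967e-18
side -1 0.1 [ 0.3817  0.9327  0.8167 -0.5631  1.9503 -2.4083] 1.3755376848802516e-29
bay 0 -0.084 [-0.7254  0.76    1.3489  0.      1.0327  0.8454] 2.8076375024143186e-23
bay 0 0.084 [-0.499   0.6409  1.6027  0.      0.898   1.0718] 1.191303319993303e-19
bay 180 -0.084 [-0.7254  0.76    1.3489 -0.      1.0327 -2.2962] 6.06821927247263e-30
bay 180 0.084 [-0.499   0.6409  1.6027 -0.      0.898  -2.0698] 3.325456513280407e-29
```

```bash
python3 - <<'E'
from h import *
delta([.6223,.3404,.27],down(176.5)); q=monitor.observe()["qpos"]
print(ik([.6223,.3404,.27],down(176.5),q)); print(ik([.6223,.3404,.38],down(176.5),q)); vm,vx,vy,vz=vframe()
print(ik([.56,.2,.40],down(176.5),q)); print(ik(vm+.062*vx+.1*vz,axes(y=vy,z=-vx),q))
E
```

```text
xyz [0.3097 0.0619 0.1553] w [ 12.76 -13.66 -85.85] rows>= 8.2
(array([ 0.3926,  0.6976,  0.8137,  0.    ,  1.6303, -1.1171]), np.float64(3.2480189361198893e-18))
(array([ 0.3926,  0.727 ,  0.4687,  0.    ,  1.9459, -1.1171]), np.float64(1.3302377571100642e-23))
(array([ 0.2142,  0.4252,  0.9349,  0.    ,  1.7815, -1.2955]), np.float64(9.442369724125318e-22))
(array([-0.3476,  0.3839,  1.7276,  0.8804,  1.1561, -0.3631]), np.float64(2.3236344779032e-31))
```

Emit:
move_arm(deltas=[{"x":0.05,"y":0.01,"z":0.0,"wx":1.5,"wy":-1.6,"wz":-10,"hand":0.7},{"x":0.1,"y":0.02,"z":0.04,"wx":3,"wy":-3.2,"wz":-20,"hand":0.7},{"x":0.15,"y":0.03,"z":0.07,"wx":4.7,"wy":-5,"wz":-31,"hand":0.7},{"x":0.2,"y":0.04,"z":0.1,"wx":6.3,"wy":-6.8,"wz":-42,"hand":0.7},{"x":0.25,"y":0.05,"z":0.13,"wx":8,"wy":-8.5,"wz":-53,"hand":0.7},{"x":0.31,"y":0.062,"z":0.155,"wx":9.5,"wy":-10.2,"wz":-64,"hand":0.7},{"x":0.31,"y":0.062,"z":0.155,"wx":11,"wy":-11.9,"wz":-75,"hand":0.7},{"x":0.31,"y":0.062,"z":0.155,"wx":12.8,"wy":-13.7,"wz":-85.8,"hand":0.7}])

```text
time: 8.05
tool_pos: [0.6233, 0.3407, 0.2696]
tool_rot: [3.137, -0.008, 3.036]
contact_force: [-0.1, -0.5, -0.4]
opening: 0.0641
```

```bash
python3 - <<'E'
from h import *
p,R,s=pose(); print(p,R.as_euler("xyz",degrees=True),s["qpos"],s["time"],s["opening"])
c=viewer.camera_params("wrist"); im=viewer.read_camera("wrist")[:,:,::-1]; np.savez("w3.npz",**c); cv2.imwrite("pics/w4raw.png",im)
cv2.imwrite("pics/w4.png",bright(cv2.resize(im,(768,576))))
top=viewer.read_camera("top")[:,:,::-1]; cv2.imwrite("pics/top1.png",top)
a=cv2.imread("pics/top0.png"); print("vb diff",cv2.absdiff(top,a)[155:215,203:285].mean())
E
```

```text
[0.6233 0.3407 0.2696] [179.7271  -0.4482 173.9736] [ 0.3889  0.6988  0.8097  0.0079  1.6377 -1.0762] 8.05 0.06414597853908391
vb diff 18.754878048780487
```

View pics/w4.png

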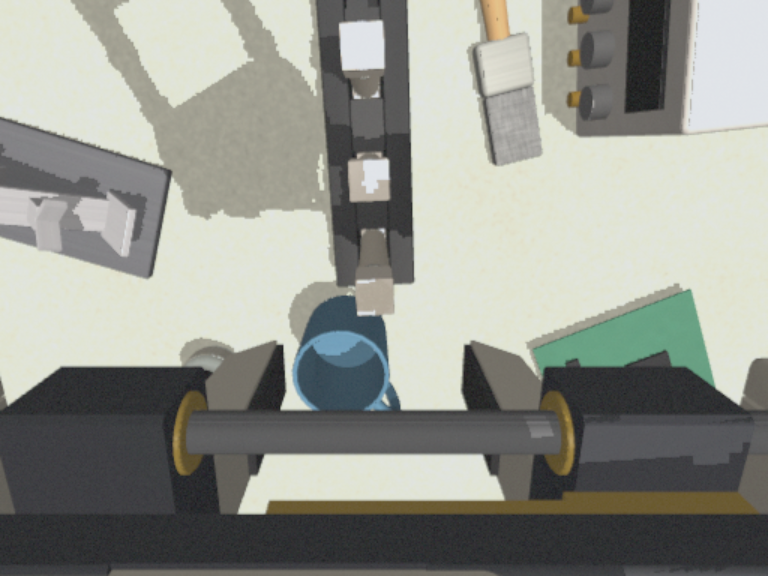

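```bash
python3 - <<'E'
from h import *
c=dict(np.load("w3.npz"))
Q=lambda u,v,z: onz(c,((u+.5)/1.5-.5,(v+.5)/1.5-.5),z)
for n,u,v in(("A",375.5,295),("B",369,180),("C",361.5,45)): print(n,Q(u,v,.188))
print("vb",Q(171,173,.012),Q(151,278,.012))
print("rack corners",Q(337,284,.05),Q(413,281,.05))
E
```

```text
A [0.6209 0.3423 0.188 ]
B [0.5623 0.3453 0.188 ]
C [0.5028 0.3483 0.188 ]
vb [0.5519 0.1786 0.012 ] [0.6397 0.1405 0.012 ]
rack corners [0.6521 0.3087 0.05  ] [0.6561 0.3705 0.05  ]
```

Emit:
move_arm(deltas=[{"x":0.001,"y":0.0015,"z":0.0,"wx":0,"wy":0,"wz":-0.5,"hand":0.7},{"x":0.001,"y":0.0015,"z":0.05,"wx":0,"wy":0,"wz":-0.5,"hand":0.7},{"x":0.001,"y":0.0015,"z":0.1,"wx":0,"wy":0,"wz":-0.5,"hand":0.7},{"x":0.001,"y":0.0015,"z":0.114,"wx":0,"wy":0,"wz":-0.5,"hand":0.7},{"x":0.001,"y":0.0015,"z":0.114,"wx":0,"wy":0,"wz":-0.5,"hand":0},{"x":0.001,"y":0.0015,"z":0.114,"wx":0,"wy":0,"wz":-0.5,"hand":0},{"x":0.001,"y":0.0015,"z":0.114,"wx":0,"wy":0,"wz":-0.5,"hand":0},{"x":0.001,"y":0.0015,"z":0.114,"wx":0,"wy":0,"wz":-0.5,"hand":0}], grip_force=30)

```text
time: 9.15
tool_pos: [0.6215, 0.3447, 0.1584]
tool_rot: [3.133, -0.005, 3.04]
contact_force: [-0.6, 0.1, 0.6]
opening: 0.0291
```

Emit:
move_arm(deltas=[{"x":0,"y":0,"z":0,"wx":0,"wy":0,"wz":0,"hand":0},{"x":0,"y":0,"z":-0.03,"wx":0,"wy":0,"wz":0,"hand":0},{"x":0,"y":0,"z":-0.08,"wx":0,"wy":0,"wz":0,"hand":0},{"x":0,"y":0,"z":-0.13,"wx":0,"wy":0,"wz":0,"hand":0},{"x":0,"y":0,"z":-0.18,"wx":0,"wy":0,"wz":0,"hand":0},{"x":0,"y":0,"z":-0.22,"wx":0,"wy":0,"wz":0,"hand":0}])

```text
time: 9.9
tool_pos: [0.6222, 0.3427, 0.3797]
tool_rot: [3.133, -0.005, 3.04]
contact_force: [0.6, 0.2, -0.8]
opening: 0.0196
```

```bash
python3 - <<'E'
from h import *
p,R,s=pose(); print(p,s["time"],s["opening"])
vm,vx,vy,vz=vframe(); g=axes(y=vy,z=-vx)
pre=vm+.062*vx+.10*vz; print("pre",pre, "place",vm+.062*vx+.001*vz)
delta(pre,g); print(R.inv().apply(pre+[0,0,.06]-p))
E
```

```text
[0.6222 0.3427 0.3797] 9.9 0.01959903614612206
pre [0.5775 0.1109 0.2326] place [0.5494 0.0468 0.1625]
xyz [ 0.0203 -0.2363  0.1453] w [-41.94  30.02 101.42] rows>= 10.6
[ 0.0206 -0.2358  0.0853]
```

Emit:
move_arm(deltas=[{"x":0.003,"y":-0.03,"z":0.0,"wx":-3.8,"wy":2.7,"wz":9.2,"hand":0},{"x":0.006,"y":-0.06,"z":0.0,"wx":-7.6,"wy":5.4,"wz":18.4,"hand":0},{"x":0.009,"y":-0.1,"z":0.01,"wx":-11.4,"wy":8.2,"wz":27.6,"hand":0},{"x":0.012,"y":-0.14,"z":0.03,"wx":-15.2,"wy":10.9,"wz":36.8,"hand":0},{"x":0.015,"y":-0.18,"z":0.05,"wx":-19,"wy":13.6,"wz":46,"hand":0},{"x":0.018,"y":-0.21,"z":0.06,"wx":-22.8,"wy":16.4,"wz":55.2,"hand":0},{"x":0.0206,"y":-0.236,"z":0.07,"wx":-26.6,"wy":19.1,"wz":64.4,"hand":0},{"x":0.0206,"y":-0.236,"z":0.085,"wx":-30.4,"wy":21.8,"wz":73.6,"hand":0}])

```text
time: 10.9
tool_pos: [0.5778, 0.1085, 0.2904]
tool_rot: [2.955, -0.59, 1.758]
contact_force: [0.1, 1.0, -2.2]
opening: 0.0199
```

```bash
python3 - <<'E'
from h import *
p,R,s=pose(); print(p,s["time"],s["opening"])
vm,vx,vy,vz=vframe(); g=axes(y=vy,z=-vx)
delta(vm+.062*vx+.10*vz,g)
E
```

```text
[0.5778 0.1085 0.2904] 10.9 0.019894819533152266
xyz [-0.0301 -0.0091  0.0486] w [-11.35   8.3   27.35] rows>= 2.9
```

Emit:
move_arm(deltas=[{"x":-0.01,"y":-0.003,"z":0.016,"wx":-3.8,"wy":2.8,"wz":9,"hand":0},{"x":-0.02,"y":-0.006,"z":0.032,"wx":-7.6,"wy":5.5,"wz":18,"hand":0},{"x":-0.03,"y":-0.009,"z":0.0486,"wx":-11.35,"wy":8.3,"wz":27.35,"hand":0},{"x":-0.03,"y":-0.009,"z":0.0486,"wx":-11.35,"wy":8.3,"wz":27.35,"hand":0},{"x":-0.03,"y":-0.009,"z":0.0486,"wx":-11.35,"wy":8.3,"wz":27.35,"hand":0}])

```text
time: 11.52
tool_pos: [0.5781, 0.113, 0.234]
tool_rot: [3.135, -0.784, 1.175]
contact_force: [-0.1, -0.4, -0.8]
opening: 0.0199
```

```bash
python3 - <<'E'
from h import *
p,R,s=pose(); print(p,s["time"],s["opening"],s["contact_force"])
vm,vx,vy,vz=vframe(); g=axes(y=vy,z=-vx)
delta(vm+.062*vx+.001*vz,g)
sc=viewer.read_camera("scene")[:,:,::-1]; c=viewer.camera_params("wrist");im=viewer.read_camera("wrist")[:,:,::-1]
np.savez("w5.npz",**c)
k=np.zeros((576,800,3),np.uint8); a=crop(sc,190,90,130,160,3); k[:480,:390]=a; k[:384,390:]=cv2.resize(im,(512,384))[:,:410]
cv2.imwrite("pics/p1.png",bright(k))
E
```

```text
[0.5781 0.113  0.234 ] 11.525 0.019911483479445873 [-0.1323 -0.3635 -0.7666]
xyz [-0.1015 -0.0009 -0.0004] w [-0.25  0.07  0.65] rows>= 1.6
```

View pics/p1.png

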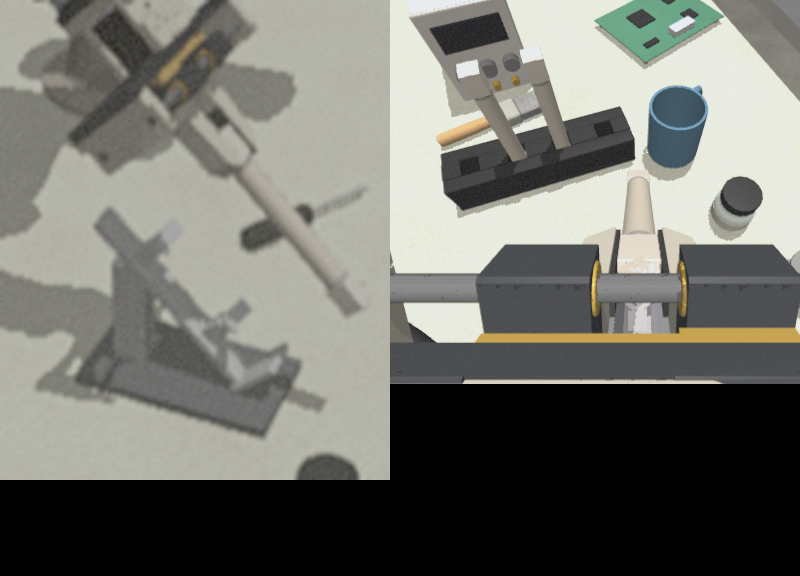

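Emit:
move_arm(deltas=[{"x":-0.04,"y":-0.001,"z":0,"wx":0,"wy":0,"wz":0.6,"hand":0},{"x":-0.07,"y":-0.001,"z":0,"wx":0,"wy":0,"wz":0.6,"hand":0},{"x":-0.088,"y":-0.001,"z":0,"wx":0,"wy":0,"wz":0.6,"hand":0},{"x":-0.095,"y":-0.001,"z":0,"wx":0,"wy":0,"wz":0.6,"hand":0},{"x":-0.098,"y":-0.001,"z":0,"wx":0,"wy":0,"wz":0.6,"hand":0},{"x":-0.1,"y":-0.001,"z":0,"wx":0,"wy":0,"wz":0.6,"hand":0},{"x":-0.1,"y":-0.001,"z":0,"wx":0,"wy":0,"wz":0.6,"hand":0}])

```text
time: 12.5
tool_pos: [0.5494, 0.0488, 0.1631]
tool_rot: [-3.135, -0.786, 1.155]
contact_force: [2.6, 2.1, 2.2]
opening: 0.0198
```

```bash
python3 - <<'E'
from h import *
p,R,s=pose(); print(p,s["time"],s["opening"],s["contact_force"])
vm,vx,vy,vz=vframe(); d=p-vm; print("in v:",d@vx,d@vy,d@vz)
E
```

```text
[0.5494 0.0488 0.1631] 12.5 0.019753160939505025 [2.5802 2.0929 2.2102]
in v: 0.06109984718002101 -0.0008753803337660255 0.0027139503681144067
```

Emit:
move_arm(deltas=[{"x":0,"y":0,"z":0,"wx":0,"wy":0,"wz":0,"hand":0.45},{"x":0,"y":0,"z":0,"wx":0,"wy":0,"wz":0,"hand":0.45},{"x":0,"y":0,"z":0,"wx":0,"wy":0,"wz":0,"hand":0.45},{"x":0,"y":0,"z":-0.045,"wx":0,"wy":0,"wz":0,"hand":0.45},{"x":0.02,"y":0,"z":-0.1,"wx":0,"wy":0,"wz":0,"hand":0.5},{"x":0.06,"y":0,"z":-0.1,"wx":0,"wy":-10,"wz":0,"hand":0.6},{"x":0.09,"y":0,"z":-0.08,"wx":0,"wy":-20,"wz":0,"hand":0.6},{"x":0.11,"y":0,"z":-0.05,"wx":0,"wy":-30,"wz":0,"hand":0.6}])

```text
time: 13.5
tool_pos: [0.5676, 0.0868, 0.2778]
tool_rot: [3.141, -0.257, 1.156]
contact_force: [0.8, -0.4, -0.5]
opening: 0.0546
```

```bash
python3 - <<'E'
from h import *
p,R,s=pose(); print(p,s["time"],s["opening"],s["contact_force"])
vm,vx,vy,vz=vframe(); d=p-vm; print("in v:",d@vx,d@vy,d@vz)
delta(vm+.08*vz,axes(y=vy,z=-vz))
E
```

```text
[0.5676 0.0868 0.2778] 13.5 0.05458496840065965 [ 0.7961 -0.4159 -0.5136]
in v: 0.11247636247688596 0.0006433257796146663 0.11358463908598969
xyz [ 0.0277 -0.0008  0.1141] w [ -0.02 -59.73  -0.15] rows>= 5.6
```

Emit:
move_arm(deltas=[{"x":0.004,"y":-0.001,"z":0.015,"wx":0,"wy":-10,"wz":0,"hand":0.6},{"x":0.009,"y":-0.001,"z":0.035,"wx":0,"wy":-20,"wz":0,"hand":0.6},{"x":0.014,"y":-0.001,"z":0.055,"wx":0,"wy":-30,"wz":0,"hand":0.6},{"x":0.019,"y":-0.001,"z":0.075,"wx":0,"wy":-40,"wz":0,"hand":0.6},{"x":0.023,"y":-0.001,"z":0.095,"wx":0,"wy":-50,"wz":0,"hand":0.6},{"x":0.0277,"y":-0.001,"z":0.114,"wx":0,"wy":-59.7,"wz":0,"hand":0.6},{"x":0.0277,"y":-0.001,"z":0.114,"wx":0,"wy":-59.7,"wz":0,"hand":0.6}])

```text
time: 14.38
tool_pos: [0.5854, 0.1411, 0.1641]
tool_rot: [-3.118, 0.79, 1.18]
contact_force: [0.8, -0.7, -0.6]
opening: 0.0551
```

```bash
python3 - <<'E'
from h import *
p,R,s=pose(); print(p,s["time"],s["opening"],s["contact_force"])
vm,vx,vy,vz=vframe(); d=p-vm; print("in v:",d@vx,d@vy,d@vz)
delta(vm-.019*vz,axes(y=vy,z=-vz))
c=viewer.camera_params("wrist");im=viewer.read_camera("wrist")[:,:,::-1]; np.savez("w6.npz",**c)
for a in (-.09,-.062,0,.062,.09): print(a,proj(c,vm+a*vx+.01*vz)*1.5)
cv2.imwrite("pics/w6.png",bright(cv2.resize(im,(768,576))))
E
```

```text
[0.5854 0.1411 0.1641] 14.375 0.05507099052931123 [ 0.7503 -0.6762 -0.6235]
in v: -0.008250303549992621 -0.0048041224430536746 0.07339967093958957
xyz [-0.0078  0.0055  0.0924] w [-0.52  0.3   0.85] rows>= 1.5
-0.09 [388.9361 133.1994]
-0.062 [387.335  198.0487]
0 [384.1948 325.2309]
0.062 [381.5131 433.8465]
0.09 [380.4262 477.8672]
```

View pics/w6.png

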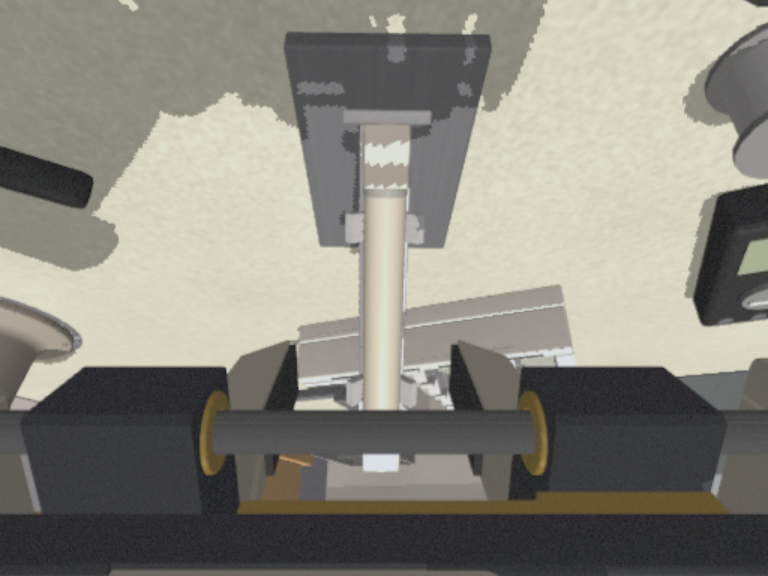

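Emit:
move_arm(deltas=[{"x":0,"y":0,"z":0,"wx":0,"wy":0,"wz":0,"hand":0.6}])

```text
time: 14.55
tool_pos: [0.5878, 0.1387, 0.1747]
tool_rot: [-3.137, 0.777, 1.162]
contact_force: [0.8, 0.1, 0.5]
opening: 0.0551
```

```bash
python3 - <<'E'
from h import *
vm,vx,vy,vz=vframe();delta(vm-.019*vz-.003*vx,axes(y=vy,z=-vz))
E
```

```text
xyz [0.0023 0.0018 0.099 ] w [-0.13 -0.48  0.11] rows>= 1.6
```

Emit:
move_arm(deltas=[{"x":0.002,"y":0.002,"z":0.04,"wx":0,"wy":0,"wz":0,"hand":0.6},{"x":0.002,"y":0.002,"z":0.08,"wx":0,"wy":0,"wz":0,"hand":0.6},{"x":0.002,"y":0.002,"z":0.097,"wx":0,"wy":0,"wz":0,"hand":0.6},{"x":0.002,"y":0.002,"z":0.097,"wx":0,"wy":0,"wz":0,"hand":0.6},{"x":0.002,"y":0.002,"z":0.097,"wx":0,"wy":0,"wz":0,"hand":0},{"x":0.002,"y":0.002,"z":0.097,"wx":0,"wy":0,"wz":0,"hand":0},{"x":0.002,"y":0.002,"z":0.097,"wx":0,"wy":0,"wz":0,"hand":0},{"x":0.002,"y":0.002,"z":0.097,"wx":0,"wy":0,"wz":0,"hand":0}], grip_force=25)

```text
time: 15.55
tool_pos: [0.5621, 0.0777, 0.102]
tool_rot: [-3.133, 0.781, 1.166]
contact_force: [5.2, -1.4, 1.0]
opening: 0.0197
```

Emit:
move_arm(deltas=[{"x":0,"y":0,"z":-0.01,"wx":0,"wy":0,"wz":0,"hand":0},{"x":0,"y":0,"z":-0.04,"wx":0,"wy":0,"wz":0,"hand":0},{"x":0,"y":0,"z":-0.09,"wx":0,"wy":0,"wz":0,"hand":0},{"x":0,"y":0,"z":-0.12,"wx":0,"wy":0,"wz":0,"hand":0}])

```text
time: 16.05
tool_pos: [0.5968, 0.1566, 0.1891]
tool_rot: [-3.135, 0.779, 1.165]
contact_force: [0.2, 0.2, -1.6]
opening: 0.0195
```

```bash
python3 - <<'E'
from h import *
p,R,s=pose(); print(p,s["time"],s["opening"],s["contact_force"])
for b in (-.084,): delta([.5358,-.289+b,.20],down(0))
E
```

```text
[0.5968 0.1566 0.1891] 16.05 0.019481418831562732 [ 0.1992  0.2355 -1.5575]
xyz [-0.3711  0.1552  0.3499] w [25.61 39.55 63.05] rows>= 8.5
```

```bash
cat >> h.py <<'E'
def path(wps,rot,fr):
    p,R,s=pose(); w=(R.inv()*rot).as_rotvec(degrees=True)
    for x,f in zip(wps,fr): print((R.inv().apply(np.array(x)-p)).round(3),(w*f).round(1))
E
python3 - <<'E'
from h import *
path([[.597,.15,.24],[.59,.11,.28],[.58,.05,.30],[.57,-.01,.30],[.56,-.07,.30],[.55,-.13,.30],[.543,-.19,.30],[.536,-.25,.29]],down(0),np.arange(1,9)/8)
E
```

```text
[-0.04   0.003 -0.032] [3.2 4.9 7.9]
[-0.096  0.012 -0.033] [ 6.4  9.9 15.8]
[-0.152  0.027 -0.006] [ 9.6 14.8 23.6]
[-0.194  0.041  0.036] [12.8 19.8 31.5]
[-0.236  0.056  0.077] [16.  24.7 39.4]
[-0.278  0.071  0.119] [19.2 29.7 47.3]
[-0.32   0.088  0.159] [22.4 34.6 55.2]
[-0.354  0.106  0.207] [25.6 39.5 63. ]
```

Emit:
move_arm(deltas=[{"x":-0.04,"y":0.003,"z":-0.032,"wx":3.2,"wy":4.9,"wz":7.9,"hand":0},{"x":-0.096,"y":0.012,"z":-0.033,"wx":6.4,"wy":9.9,"wz":15.8,"hand":0},{"x":-0.152,"y":0.027,"z":-0.006,"wx":9.6,"wy":14.8,"wz":23.6,"hand":0},{"x":-0.194,"y":0.041,"z":0.036,"wx":12.8,"wy":19.8,"wz":31.5,"hand":0},{"x":-0.236,"y":0.056,"z":0.077,"wx":16,"wy":24.7,"wz":39.4,"hand":0},{"x":-0.278,"y":0.071,"z":0.119,"wx":19.2,"wy":29.7,"wz":47.3,"hand":0},{"x":-0.32,"y":0.088,"z":0.159,"wx":22.4,"wy":34.6,"wz":55.2,"hand":0},{"x":-0.354,"y":0.106,"z":0.207,"wx":25.6,"wy":39.5,"wz":63,"hand":0}])

```text
time: 17.05
tool_pos: [0.5353, -0.254, 0.2903]
tool_rot: [3.14, -0.002, -0.004]
contact_force: [0.5, 0.3, -1.0]
opening: 0.0195
```

Emit:
move_arm(deltas=[{"x":0,"y":0,"z":0,"wx":0,"wy":0,"wz":0,"hand":0},{"x":0,"y":0,"z":0,"wx":0,"wy":0,"wz":0,"hand":0}])

```text
time: 17.3
tool_pos: [0.5351, -0.252, 0.2889]
tool_rot: [3.14, 0.004, -0.0]
contact_force: [1.2, 0.1, -0.8]
opening: 0.0191
```

```bash
python3 - <<'E'
from h import *
p,R,s=pose(); print(p,R.as_euler("xyz",degrees=True),s["time"],s["opening"])
delta([.5358,-.373,.12],down(0))
c=viewer.camera_params("wrist");im=viewer.read_camera("wrist")[:,:,::-1]; np.savez("w7.npz",**c)
cv2.imwrite("pics/w7.png",bright(cv2.resize(im,(768,576))))
E
```

```text
[ 0.5351 -0.252   0.2889] [179.9247   0.2122  -0.0035] 17.3 0.019103225867994393
xyz [0.0013 0.1208 0.169 ] w [ 0.08  0.21 -0.  ] rows>= 3.3
```

View pics/w7.png

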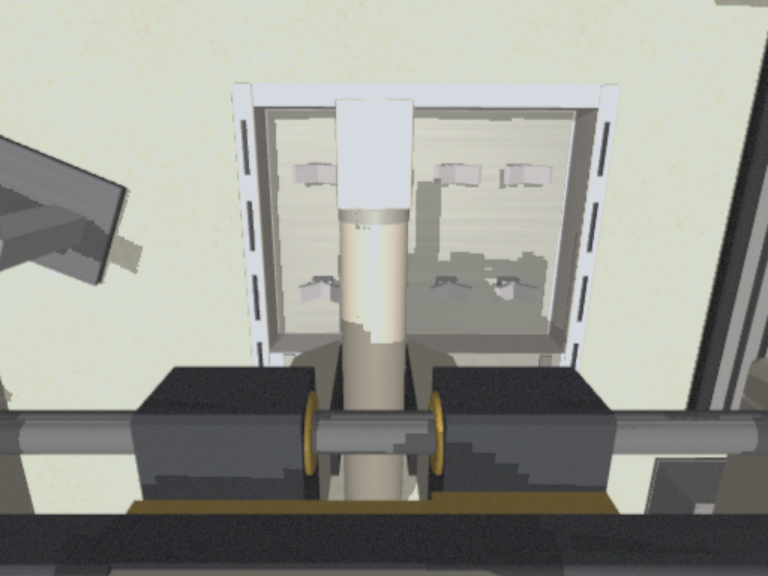

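```bash
python3 - <<'E'
from h import *
c=dict(np.load("w7.npz"))
Q=lambda u,v,z: onz(c,((u+.5)/1.5-.5,(v+.5)/1.5-.5),z)
print("rim far",Q(234,84,.066),Q(618,86,.066))
print("heater end",Q(374,99,.318), "cap edge", Q(374,208,.318))
print("saddle",Q(458,164,.06),Q(437,185,.06),Q(481,185,.06),Q(528,164,.06),Q(316,164,.06))
E
```

```text
rim far [ 0.6502 -0.1511  0.066 ] [ 0.6489 -0.4312  0.066 ]
heater end [ 0.6237 -0.2521  0.318 ] cap edge [ 0.5969 -0.2521  0.318 ]
saddle [ 0.5932 -0.3183  0.06  ] [ 0.5772 -0.3026  0.06  ] [ 0.5772 -0.3372  0.06  ] [ 0.5932 -0.3727  0.06  ] [ 0.5933 -0.2081  0.06  ]
```

Emit:
move_arm(deltas=[{"x":0.002,"y":0.05,"z":0.03,"wx":0,"wy":0.2,"wz":0,"hand":0},{"x":0.002,"y":0.1,"z":0.06,"wx":0,"wy":0.2,"wz":0,"hand":0},{"x":0.002,"y":0.122,"z":0.11,"wx":0,"wy":0.2,"wz":0,"hand":0},{"x":0.002,"y":0.122,"z":0.16,"wx":0,"wy":0.2,"wz":0,"hand":0},{"x":0.002,"y":0.122,"z":0.2,"wx":0,"wy":0.2,"wz":0,"hand":0},{"x":0.002,"y":0.122,"z":0.225,"wx":0,"wy":0.2,"wz":0,"hand":0},{"x":0.002,"y":0.122,"z":0.235,"wx":0,"wy":0.2,"wz":0,"hand":0},{"x":0.002,"y":0.122,"z":0.24,"wx":0,"wy":0.2,"wz":0,"hand":0}])

```text
time: 18.35
tool_pos: [0.5377, -0.3733, 0.0492]
tool_rot: [3.139, -0.001, 0.003]
contact_force: [-0.2, -1.1, -2.4]
opening: 0.0195
```

Emit:
move_arm(deltas=[{"x":0,"y":0,"z":0.003,"wx":0,"wy":0,"wz":0,"hand":0},{"x":0,"y":0,"z":0.006,"wx":0,"wy":0,"wz":0,"hand":0},{"x":0,"y":0,"z":0.008,"wx":0,"wy":0,"wz":0,"hand":0},{"x":0,"y":0,"z":0.009,"wx":0,"wy":0,"wz":0,"hand":0}])

```text
time: 18.85
tool_pos: [0.5364, -0.3747, 0.0401]
tool_rot: [3.14, -0.001, -0.0]
contact_force: [0.0, -0.6, -1.4]
opening: 0.0191
```

Emit:
move_arm(deltas=[{"x":0,"y":0,"z":0.001,"wx":0,"wy":0,"wz":0,"hand":0},{"x":0,"y":0,"z":0.002,"wx":0,"wy":0,"wz":0,"hand":0},{"x":0,"y":0,"z":0.002,"wx":0,"wy":0,"wz":0,"hand":0}])

```text
time: 19.23
tool_pos: [0.5365, -0.3747, 0.0391]
tool_rot: [3.139, -0.001, -0.0]
contact_force: [-3.0, 1.7, 5.4]
opening: 0.0192
```

Emit:
move_arm(deltas=[{"x":0,"y":0,"z":-0.001,"wx":0,"wy":0,"wz":0,"hand":0.4},{"x":0,"y":0,"z":-0.001,"wx":0,"wy":0,"wz":0,"hand":0.4},{"x":0,"y":0,"z":-0.001,"wx":0,"wy":0,"wz":0,"hand":0.4},{"x":0,"y":0,"z":-0.03,"wx":0,"wy":0,"wz":0,"hand":0.4},{"x":0,"y":0,"z":-0.08,"wx":0,"wy":0,"wz":0,"hand":0.4},{"x":0,"y":0,"z":-0.14,"wx":0,"wy":0,"wz":0,"hand":0.4},{"x":0,"y":-0.04,"z":-0.2,"wx":0,"wy":0,"wz":-10,"hand":0.7},{"x":0,"y":-0.09,"z":-0.24,"wx":0,"wy":0,"wz":-20,"hand":0.7}])

```text
time: 20.23
tool_pos: [0.5364, -0.2923, 0.2728]
tool_rot: [3.138, -0.001, 0.353]
contact_force: [0.1, -0.4, 0.2]
opening: 0.0518
```

```bash
python3 - <<'E'
from h import *
p,R,s=pose(); print(p,R.as_euler("xyz",degrees=True),s["time"],s["opening"])
a=np.array([.5365,-.2847,.28]);b=np.array([.562,.345,.28])
path([a+(b-a)*f for f in np.arange(1,9)/14],down(176.5),np.arange(1,9)/15)
E
```

```text
[ 0.5364 -0.2923  0.2728] [179.79    -0.0551  20.2162] 20.225 0.05184376462684229
[ 0.02  -0.049 -0.007] [  0.    0.  -10.4]
[ 0.037 -0.09  -0.007] [  0.    0.  -20.8]
[ 0.054 -0.132 -0.008] [  0.    0.1 -31.3]
[ 0.072 -0.173 -0.008] [  0.    0.1 -41.7]
[ 0.089 -0.215 -0.008] [  0.    0.1 -52.1]
[ 0.106 -0.256 -0.008] [  0.1   0.1 -62.5]
[ 0.123 -0.298 -0.008] [  0.1   0.1 -72.9]
[ 0.141 -0.34  -0.008] [  0.1   0.1 -83.4]
```

Emit:
move_arm(deltas=[{"x":0.02,"y":-0.049,"z":-0.007,"wx":0,"wy":0,"wz":-10.4,"hand":0.7},{"x":0.037,"y":-0.09,"z":-0.007,"wx":0,"wy":0,"wz":-20.8,"hand":0.7},{"x":0.054,"y":-0.132,"z":-0.008,"wx":0,"wy":0,"wz":-31.3,"hand":0.7},{"x":0.072,"y":-0.173,"z":-0.008,"wx":0,"wy":0,"wz":-41.7,"hand":0.7},{"x":0.089,"y":-0.215,"z":-0.008,"wx":0,"wy":0,"wz":-52.1,"hand":0.7},{"x":0.106,"y":-0.256,"z":-0.008,"wx":0,"wy":0,"wz":-62.5,"hand":0.7},{"x":0.123,"y":-0.298,"z":-0.008,"wx":0,"wy":0,"wz":-72.9,"hand":0.7},{"x":0.141,"y":-0.34,"z":-0.008,"wx":0,"wy":0,"wz":-83.4,"hand":0.7}])

```text
time: 21.22
tool_pos: [0.5525, 0.077, 0.2781]
tool_rot: [3.142, 0.002, 1.811]
contact_force: [-0.2, -0.3, 1.3]
opening: 0.0642
```

```bash
python3 - <<'E'
from h import *
p,R,s=pose(); print(p,R.as_euler("xyz",degrees=True),s["time"],s["opening"])
a=np.array([.551,.067,.28]);b=np.array([.562,.345,.28])
path([a+(b-a)*min(f,1) for f in np.arange(1,9)/6],down(176.5),np.minimum(1,np.arange(1,9)/7))
E
```

```text
[0.5525 0.077  0.2781] [179.9979   0.1098 103.7348] 21.225 0.06422016228281228
[ 0.035  0.009 -0.002] [ -0.    0.  -10.4]
[ 0.08   0.022 -0.002] [ -0.    0.  -20.8]
[ 0.124  0.035 -0.002] [ -0.    0.  -31.2]
[ 0.169  0.047 -0.002] [ -0.    0.1 -41.6]
[ 0.214  0.06  -0.002] [ -0.    0.1 -52. ]
[ 0.258  0.073 -0.002] [ -0.1   0.1 -62.4]
[ 0.258  0.073 -0.002] [ -0.1   0.1 -72.8]
[ 0.258  0.073 -0.002] [ -0.1   0.1 -72.8]
```

Emit:
move_arm(deltas=[{"x":0.035,"y":0.009,"z":-0.002,"wx":0,"wy":0,"wz":-10.4,"hand":0.7},{"x":0.08,"y":0.022,"z":-0.002,"wx":0,"wy":0,"wz":-20.8,"hand":0.7},{"x":0.124,"y":0.035,"z":-0.002,"wx":0,"wy":0,"wz":-31.2,"hand":0.7},{"x":0.169,"y":0.047,"z":-0.002,"wx":0,"wy":0,"wz":-41.6,"hand":0.7},{"x":0.214,"y":0.06,"z":-0.002,"wx":0,"wy":0,"wz":-52,"hand":0.7},{"x":0.258,"y":0.073,"z":-0.002,"wx":0,"wy":0,"wz":-62.4,"hand":0.7},{"x":0.258,"y":0.073,"z":-0.002,"wx":0,"wy":0,"wz":-72.8,"hand":0.7},{"x":0.258,"y":0.073,"z":-0.002,"wx":0,"wy":0,"wz":-72.8,"hand":0.7}])

```text
time: 22.22
tool_pos: [0.5637, 0.3439, 0.279]
tool_rot: [-3.139, -0.0, 3.074]
contact_force: [0.2, -1.6, -0.4]
opening: 0.0643
```

```bash
python3 - <<'E'
from h import *
p,R,s=pose(); print(p,R.as_euler("xyz",degrees=True),s["time"],s["opening"])
delta([.5623,.3453,.156],down(177))
c=viewer.camera_params("wrist");im=viewer.read_camera("wrist")[:,:,::-1]; np.savez("w8.npz",**c)
top=viewer.read_camera("top")[:,:,::-1]; cv2.imwrite("pics/top2.png",top); t1=cv2.imread("pics/top1.png")
print(cv2.absdiff(top,t1)[155:215,203:285].mean())
k=np.zeros((600,800,3),np.uint8); k[:300,:400]=cv2.resize(im,(400,300)); k[:300,400:]=cv2.resize(top,(400,300))
k[300:,:360]=crop(top,198,145,90,75,4); k[300:,400:784]=crop(top,320,145,128,100,3)
cv2.imwrite("pics/m2.png",bright(k))
E
```

```text
[0.5637 0.3439 0.279 ] [-179.8688   -0.01    176.1507] 22.225 0.06428502766826308
xyz [0.0014 0.0016 0.123 ] w [-0.13 -0.01 -0.85] rows>= 2.0
39.02750677506775
```

View pics/m2.png

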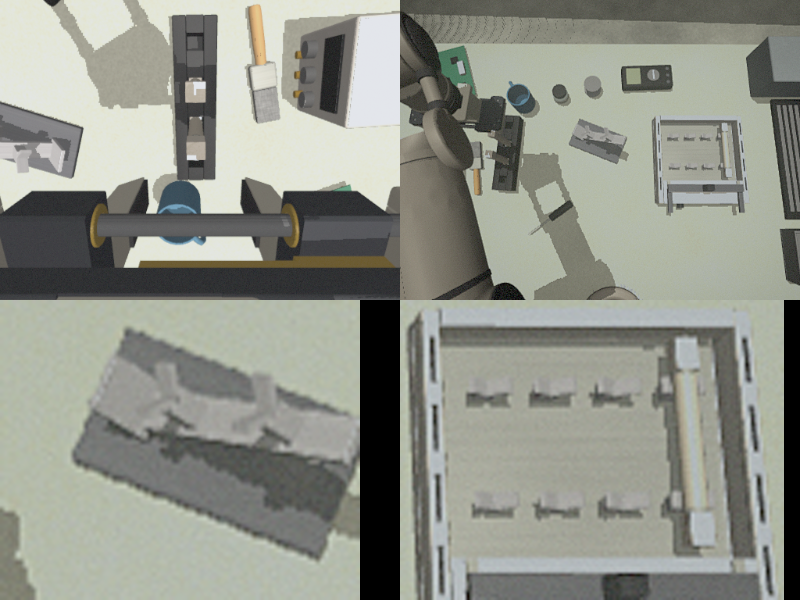

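```bash
python3 - <<'E'
from h import *
p=viewer.camera_params("top"); top=cv2.imread("pics/top2.png")
P=lambda x,y,u0,v0,z,s=4: onz(p,((x+.5)/s-.5+u0,(y+.5)/s-.5+v0),z)
a,b,c=[P(x,y,198,145,.012) for x,y in((125,28),(75,162),(320,259))]  # far(-x corner), near, near high
print(a,b,c,np.linalg.norm(a-b),np.linalg.norm(b-c))
d=(c-b)/np.linalg.norm(c-b); m=(a+c)/2; print("dir",np.degrees(np.arctan2(d[1],d[0])),"mean",m,"origin",m-.015*d)
n=(b-a)/np.linalg.norm(b-a); print("dir from short",np.degrees(np.arctan2(n[1],n[0])))
# same on the old picture for check
a,b,c=[P(x,y,198,150,.012) for x,y in((92,30),(30,162),(275,268))]; d=(c-b)/np.linalg.norm(c-b); m=(a+c)/2; print("old dir",np.degrees(np.arctan2(d[1],d[0])),"origin",m-.015*d)
# segmentation attempt
for nm in("top0","top2"):
    im=cv2.imread(f"pics/{nm}.png"); hsv=cv2.cvtColor(im,cv2.COLOR_BGR2HSV); ms=((hsv[...,1]<28)&(hsv[...,2]<185)).astype(np.uint8)*255
    ms[:150]=0;ms[225:]=0;ms[:,:195]=0;ms[:,305:]=0
    ms=cv2.morphologyEx(ms,cv2.MORPH_OPEN,np.ones((3,3)))
    k=max(cv2.findContours(ms,0,2)[0],key=cv2.contourArea); r=cv2.minAreaRect(k); print(nm,cv2.contourArea(k),r,[onz(p,x,.012)[:2].round(4) for x in cv2.boxPoints(r)])
E
```

```text
[0.6571 0.1104 0.012 ] [0.5633 0.143  0.012 ] [ 0.4974 -0.0211  0.012 ] 0.09926164140989345 0.17691843567876414
dir -111.88336235014911 mean [0.5772 0.0447 0.012 ] origin [0.5828 0.0586 0.012 ]
dir from short 160.8277403536313
old dir -113.58814258980681 origin [0.5657 0.0847 0.012 ]
top0 2052.0 ((241.045166015625, 187.28860473632812), (67.97757720947266, 39.624366760253906), 22.067899703979492) [array([0.5421, 0.1809]), array([0.6441, 0.1428]), array([ 0.5727, -0.0287]), array([0.4733, 0.0125])]
top2 2047.5 ((252.0206756591797, 184.81881713867188), (72.06317138671875, 52.35416793823242), 28.300758361816406) [array([0.5478, 0.1655]), array([0.6769, 0.1001]), array([ 0.5805, -0.0727]), array([ 0.456 , -0.0039])]
```

Emit:
move_arm(deltas=[{"x":0.001,"y":0.0015,"z":0.0,"wx":0,"wy":0,"wz":-0.5,"hand":0.7},{"x":0.001,"y":0.0015,"z":0.05,"wx":0,"wy":0,"wz":-0.5,"hand":0.7},{"x":0.001,"y":0.0015,"z":0.1,"wx":0,"wy":0,"wz":-0.5,"hand":0.7},{"x":0.001,"y":0.0015,"z":0.123,"wx":0,"wy":0,"wz":-0.5,"hand":0.7},{"x":0.001,"y":0.0015,"z":0.123,"wx":0,"wy":0,"wz":-0.5,"hand":0.7},{"x":0.001,"y":0.0015,"z":0.123,"wx":0,"wy":0,"wz":-0.5,"hand":0},{"x":0.001,"y":0.0015,"z":0.123,"wx":0,"wy":0,"wz":-0.5,"hand":0},{"x":0.001,"y":0.0015,"z":0.123,"wx":0,"wy":0,"wz":-0.5,"hand":0}], grip_force=30)

```text
time: 23.32
tool_pos: [0.5634, 0.345, 0.1577]
tool_rot: [-3.141, 0.002, 3.084]
contact_force: [0.0, 0.2, 0.2]
opening: 0.0386
```

Emit:
move_arm(deltas=[{"x":0,"y":0,"z":0,"wx":0,"wy":0,"wz":0,"hand":0},{"x":0,"y":0,"z":0,"wx":0,"wy":0,"wz":0,"hand":0},{"x":0,"y":0,"z":-0.03,"wx":0,"wy":0,"wz":0,"hand":0},{"x":0,"y":0,"z":-0.08,"wx":0,"wy":0,"wz":0,"hand":0},{"x":0,"y":0,"z":-0.13,"wx":0,"wy":0,"wz":0,"hand":0},{"x":0,"y":0,"z":-0.18,"wx":0,"wy":0,"wz":0,"hand":0},{"x":0,"y":0,"z":-0.22,"wx":0,"wy":0,"wz":0,"hand":0}])

```text
time: 24.2
tool_pos: [0.5628, 0.3452, 0.3789]
tool_rot: [-3.141, 0.002, 3.084]
contact_force: [0.4, 0.1, -1.3]
opening: 0.0202
```

```bash
python3 - <<'E'
from h import *
a=np.array([.563,.345,.38]);b=np.array([.575,-.03,.40])
path([a+(b-a)*f for f in np.arange(1,9)/8],down(90)*Rn.from_euler("y",17,degrees=True),np.arange(1,9)/8)
q=monitor.observe()["qpos"]; print(ik(b,down(90)*Rn.from_euler("y",17,degrees=True),q))
E
```

```text
[-0.004 -0.047 -0.004] [-1.6  1.7 10.8]
[-0.009 -0.094 -0.006] [-3.2  3.4 21.5]
[-0.013 -0.14  -0.008] [-4.8  5.2 32.3]
[-0.017 -0.187 -0.011] [-6.4  6.9 43. ]
[-0.021 -0.234 -0.013] [-8.   8.6 53.8]
[-0.025 -0.28  -0.016] [-9.6 10.3 64.5]
[-0.03  -0.327 -0.018] [-11.2  12.   75.3]
[-0.034 -0.374 -0.021] [-12.8  13.7  86. ]
(array([-0.3411,  0.4081,  0.9974,  0.2889,  1.8274, -0.2802]), np.float64(1.1009385934095195e-29))
```

Emit:
move_arm(deltas=[{"x":-0.004,"y":-0.047,"z":-0.004,"wx":-1.6,"wy":1.7,"wz":10.8,"hand":0},{"x":-0.009,"y":-0.094,"z":-0.006,"wx":-3.2,"wy":3.4,"wz":21.5,"hand":0},{"x":-0.013,"y":-0.14,"z":-0.008,"wx":-4.8,"wy":5.2,"wz":32.3,"hand":0},{"x":-0.017,"y":-0.187,"z":-0.011,"wx":-6.4,"wy":6.9,"wz":43,"hand":0},{"x":-0.021,"y":-0.234,"z":-0.013,"wx":-8,"wy":8.6,"wz":53.8,"hand":0},{"x":-0.025,"y":-0.28,"z":-0.016,"wx":-9.6,"wy":10.3,"wz":64.5,"hand":0},{"x":-0.03,"y":-0.327,"z":-0.018,"wx":-11.2,"wy":12,"wz":75.3,"hand":0},{"x":-0.034,"y":-0.374,"z":-0.021,"wx":-12.8,"wy":13.7,"wz":86,"hand":0}])

```text
time: 25.2
tool_pos: [0.5752, -0.0317, 0.3981]
tool_rot: [3.139, -0.291, 1.601]
contact_force: [0.3, 0.2, 0.0]
opening: 0.0199
```

Emit:
move_arm(deltas=[{"x":0,"y":0,"z":0,"wx":0,"wy":0,"wz":0,"hand":0},{"x":0,"y":0,"z":0,"wx":0,"wy":0,"wz":0,"hand":0},{"x":0,"y":0,"z":0,"wx":0,"wy":0,"wz":0,"hand":0}])

```text
time: 25.58
tool_pos: [0.5753, -0.0287, 0.3984]
tool_rot: [3.137, -0.29, 1.611]
contact_force: [0.6, -0.0, -0.7]
opening: 0.0198
```

```bash
python3 - <<'E'
from h import *
p,R,s=pose(); print(p,R.as_euler("xyz",degrees=True),s["time"],s["opening"])
c=viewer.camera_params("wrist"); im=viewer.read_camera("wrist")[:,:,::-1]; np.savez("w9.npz",**c); cv2.imwrite("pics/w9raw.png",im)
cv2.imwrite("pics/w9.png",bright(crop(im,140,40,200,150,4)))
E
```

```text
[ 0.5753 -0.0287  0.3984] [179.7406 -16.5927  92.2762] 25.575 0.019762234598757956
```

View pics/w9.png

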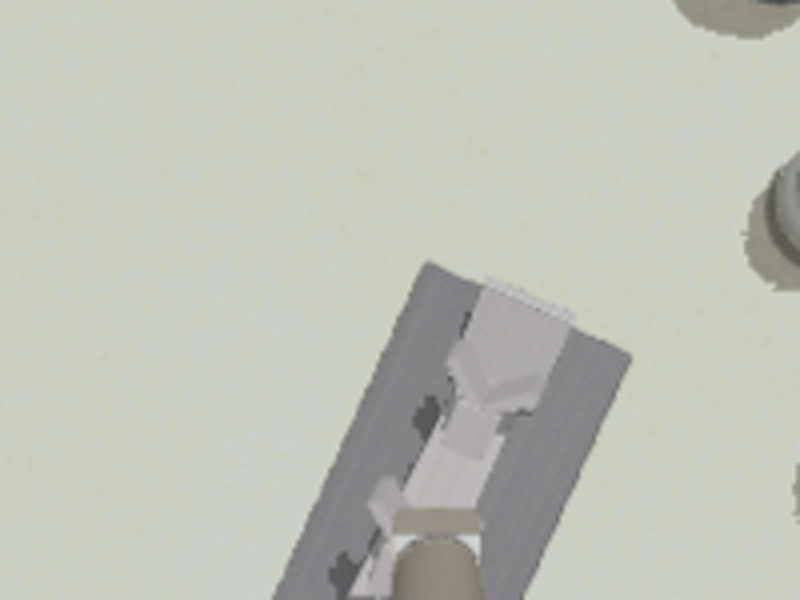

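```bash
python3 - <<'E'
from h import *
c=dict(np.load("w9.npz")); 
Q=lambda x,y: onz(c,((x+.5)/4-.5+140,(y+.5)/4-.5+40),.012)
a,b,l,r=Q(427,261),Q(632,356),Q(274,600),Q(522,600); print(a,b,l,r,np.linalg.norm(a-b))
f=lambda v:np.degrees(np.arctan2(v[1],v[0]))
print(f(l-a),f(r-b),f(b-a)-90)
ang=np.radians((f(l-a)+f(r-b)+f(b-a)-90)/3) ; d=np.array([np.cos(ang),np.sin(ang),0])
o=(a+b)/2+.0745*d; print(np.degrees(ang),"origin",o)
E
```

```text
[0.5651 0.1451 0.012 ] [0.6556 0.1074 0.012 ] [ 0.5042 -0.0044  0.012 ] [ 0.612  -0.0003  0.012 ] 0.09806912434752312
-112.1465160614869 -112.03954331212458 -112.58253305877112
-112.25619747746089 origin [0.5821 0.0573 0.012 ]
```

```bash
sed -i 's/^VB=.*/VB=np.array([.5833,.060,0]);VA=np.radians(-112.2)/' h.py; python3 - <<'E'
from h import *
vm,vx,vy,vz=vframe(); p,R,s=pose(); b=vm+.062*vx+.10*vz; a=p
print(b); path([a+(b-a)*f for f in [.1,.3,.5,.7,.9,1]],axes(y=vy,z=-vx),[.2,.4,.6,.8,1,1]); delta(b,axes(y=vy,z=-vx))
E
```

```text
[0.5935 0.0849 0.2326]
[0.006 0.002 0.019] [-2.5  5.6  4.3]
[0.018 0.007 0.057] [-5.  11.2  8.5]
[0.03  0.011 0.096] [-7.4 16.8 12.8]
[0.043 0.015 0.134] [-9.9 22.3 17. ]
[0.055 0.02  0.172] [-12.4  27.9  21.3]
[0.061 0.022 0.191] [-12.4  27.9  21.3]
xyz [0.0607 0.0218 0.1912] w [-12.41  27.93  21.3 ] rows>= 3.5
```

Emit:
move_arm(deltas=[{"x":0.006,"y":0.002,"z":0.019,"wx":-2.5,"wy":5.6,"wz":4.3,"hand":0},{"x":0.018,"y":0.007,"z":0.057,"wx":-5,"wy":11.2,"wz":8.5,"hand":0},{"x":0.03,"y":0.011,"z":0.096,"wx":-7.4,"wy":16.8,"wz":12.8,"hand":0},{"x":0.043,"y":0.015,"z":0.134,"wx":-9.9,"wy":22.3,"wz":17,"hand":0},{"x":0.055,"y":0.02,"z":0.172,"wx":-12.4,"wy":27.9,"wz":21.3,"hand":0},{"x":0.061,"y":0.022,"z":0.191,"wx":-12.4,"wy":27.9,"wz":21.3,"hand":0},{"x":0.061,"y":0.022,"z":0.191,"wx":-12.4,"wy":27.9,"wz":21.3,"hand":0},{"x":0.061,"y":0.022,"z":0.191,"wx":-12.4,"wy":27.9,"wz":21.3,"hand":0}])

```text
time: 26.62
tool_pos: [0.5945, 0.0839, 0.2338]
tool_rot: [3.139, -0.785, 1.184]
contact_force: [-0.6, 0.0, -0.6]
opening: 0.0198
```

```bash
python3 - <<'E'
from h import *
vm,vx,vy,vz=vframe(); p,R,s=pose(); print(p,s["contact_force"]);delta(vm+.062*vx+.002*vz,axes(y=vy,z=-vx))
E
```

```text
[0.5945 0.0839 0.2338] [-0.5746  0.003  -0.5925]
xyz [-0.0985 -0.0014  0.0014] w [0.13 0.03 0.03] rows>= 1.6
```

Emit:
move_arm(deltas=[{"x":-0.04,"y":-0.001,"z":0.001,"wx":0,"wy":0,"wz":0,"hand":0},{"x":-0.07,"y":-0.001,"z":0.001,"wx":0,"wy":0,"wz":0,"hand":0},{"x":-0.087,"y":-0.001,"z":0.001,"wx":0,"wy":0,"wz":0,"hand":0},{"x":-0.093,"y":-0.001,"z":0.001,"wx":0,"wy":0,"wz":0,"hand":0},{"x":-0.096,"y":-0.001,"z":0.001,"wx":0,"wy":0,"wz":0,"hand":0},{"x":-0.098,"y":-0.001,"z":0.001,"wx":0,"wy":0,"wz":0,"hand":0},{"x":-0.098,"y":-0.001,"z":0.001,"wx":0,"wy":0,"wz":0,"hand":0}])

```text
time: 27.5
tool_pos: [0.567, 0.0208, 0.1631]
tool_rot: [3.141, -0.785, 1.181]
contact_force: [-0.5, -0.4, -0.6]
opening: 0.0195
```

```bash
python3 - <<'E'
from h import *
p,R,s=pose(); f=s["contact_force"]
vm,vx,vy,vz=vframe(); d=p-vm; print("in v:",d@vx,d@vy,d@vz,"F",f@vx,f@vy,f@vz)
E
```

```text
in v: 0.061876544408122854 -0.0002748986739273922 0.001883572581203509 F -0.06340532432828516 -0.3441792130730832 -0.7973430374205636
```

Emit:
move_arm(deltas=[{"x":-0.001,"y":0,"z":0,"wx":0,"wy":0,"wz":0,"hand":0},{"x":-0.002,"y":0,"z":0,"wx":0,"wy":0,"wz":0,"hand":0},{"x":-0.002,"y":0,"z":0,"wx":0,"wy":0,"wz":0,"hand":0}])

```text
time: 27.88
tool_pos: [0.5666, 0.0195, 0.1617]
tool_rot: [-3.142, -0.786, 1.181]
contact_force: [2.1, 1.6, 0.5]
opening: 0.0197
```

```bash
python3 - <<'E'
from h import *
p,R,s=pose(); f=s["contact_force"]
vm,vx,vy,vz=vframe(); d=p-vm; print("in v:",d@vx,d@vy,d@vz,"F",f@vx,f@vy,f@vz)
E
```

```text
in v: 0.06189015350110148 -0.0001681548797630994 -0.00010311183652209066 F -1.248378650340671 1.3735772498994345 1.934089274333372
```

Emit:
move_arm(deltas=[{"x":0,"y":0,"z":0,"wx":0,"wy":0,"wz":0,"hand":0.45},{"x":0,"y":0,"z":0,"wx":0,"wy":0,"wz":0,"hand":0.45},{"x":0,"y":0,"z":0,"wx":0,"wy":0,"wz":0,"hand":0.45},{"x":0,"y":0,"z":-0.045,"wx":0,"wy":0,"wz":0,"hand":0.45},{"x":0.02,"y":0,"z":-0.1,"wx":0,"wy":0,"wz":0,"hand":0.5},{"x":0.06,"y":0,"z":-0.1,"wx":0,"wy":-10,"wz":0,"hand":0.6},{"x":0.09,"y":0,"z":-0.08,"wx":0,"wy":-20,"wz":0,"hand":0.6},{"x":0.11,"y":0,"z":-0.05,"wx":0,"wy":-30,"wz":0,"hand":0.6}])

```text
time: 28.88
tool_pos: [0.5838, 0.0581, 0.2771]
tool_rot: [3.135, -0.257, 1.179]
contact_force: [0.4, -0.9, 0.1]
opening: 0.0549
```

Emit:
move_arm(deltas=[{"x":0.004,"y":0,"z":0.015,"wx":0,"wy":-10,"wz":0,"hand":0.6},{"x":0.009,"y":0,"z":0.035,"wx":0,"wy":-20,"wz":0,"hand":0.6},{"x":0.014,"y":0,"z":0.055,"wx":0,"wy":-30,"wz":0,"hand":0.6},{"x":0.019,"y":0,"z":0.075,"wx":0,"wy":-40,"wz":0,"hand":0.6},{"x":0.023,"y":0,"z":0.095,"wx":0,"wy":-50,"wz":0,"hand":0.6},{"x":0.0277,"y":0,"z":0.112,"wx":0,"wy":-60,"wz":0,"hand":0.6},{"x":0.0277,"y":0,"z":0.112,"wx":0,"wy":-60,"wz":0,"hand":0.6},{"x":0.0277,"y":0,"z":0.112,"wx":0,"wy":-60,"wz":0,"hand":0.6}])

```text
time: 29.88
tool_pos: [0.604, 0.1098, 0.1741]
tool_rot: [3.141, 0.784, 1.18]
contact_force: [1.0, -0.5, 0.8]
opening: 0.055
```

```bash
cat >> h.py <<'E'
def tube(c,im,vm,vx,vz):
    """heater's foot-cap seam and centre column in the wrist picture: print warm tube edges on rows, and brightness down the axis"""
    for a in (-.05,-.02):
        u,v=proj(c,vm+a*vx+.0*vz); row=im[int(round(v)),int(u)-45:int(u)+46].astype(int); warm=np.where((row[:,2]-row[:,0])>25)[0]
        print("a",a,"pred col",u.round(1),"warm cols",(warm.min()+int(u)-45,warm.max()+int(u)-45,len(warm)) if len(warm) else None)
E
python3 - <<'E'
from h import *
p,R,s=pose(); print(p,s["time"],s["opening"])
vm,vx,vy,vz=vframe(); delta(vm-.019*vz,axes(y=vy,z=-vz))
c=viewer.camera_params("wrist");im=viewer.read_camera("wrist")[:,:,::-1]; np.savez("w10.npz",**c); cv2.imwrite("pics/w10raw.png",im)
tube(c,im,vm,vx,vz)
for n,a in (("foot",-.09),("seam",-.062)): print(n,proj(c,vm+a*vx+.01*vz))
u=int(proj(c,vm-.07*vx)[0]); print(u); print([ (r,*im[r,u-4:u+5].mean(0).astype(int)) for r in range(70,145,2)])
E
```

```text
[0.604  0.1098 0.1741] 29.875 0.0550173089360957
xyz [ 0.0014 -0.0002  0.0968] w [-0.09 -0.09 -0.15] rows>= 1.5
a -0.05 pred col 248.6 warm cols (np.int64(237), np.int64(261), 25)
a -0.02 pred col 248.7 warm cols (np.int64(203), np.int64(293), 79)
foot [248.482   73.7914]
seam [248.5498 117.2439]
248
[(70, np.int64(105), np.int64(114), np.int64(121)), (72, np.int64(119), np.int64(131), np.int64(140)), (74, np.int64(119), np.int64(131), np.int64(140)), (76, np.int64(119), np.int64(131), np.int64(140)), (78, np.int64(119), np.int64(131), np.int64(139)), (80, np.int64(118), np.int64(130), np.int64(140)), (82, np.int64(118), np.int64(130), np.int64(139)), (84, np.int64(118), np.int64(130), np.int64(139)), (86, np.int64(118), np.int64(130), np.int64(139)), (88, np.int64(117), np.int64(130), np.int64(138)), (90, np.int64(126), np.int64(138), np.int64(145)), (92, np.int64(170), np.int64(183), np.int64(181)), (94, np.int64(195), np.int64(210), np.int64(204)), (96, np.int64(196), np.int64(210), np.int64(204)), (98, np.int64(197), np.int64(211), np.int64(204)), (100, np.int64(196), np.int64(21
[... 457 characters left out ...]
64(118), np.int64(120)), (120, np.int64(171), np.int64(195), np.int64(204)), (122, np.int64(171), np.int64(196), np.int64(205)), (124, np.int64(171), np.int64(197), np.int64(205)), (126, np.int64(171), np.int64(196), np.int64(205)), (128, np.int64(171), np.int64(196), np.int64(205)), (130, np.int64(171), np.int64(197), np.int64(205)), (132, np.int64(171), np.int64(197), np.int64(205)), (134, np.int64(171), np.int64(196), np.int64(204)), (136, np.int64(171), np.int64(197), np.int64(205)), (138, np.int64(171), np.int64(196), np.int64(204)), (140, np.int64(170), np.int64(196), np.int64(204)), (142, np.int64(172), np.int64(197), np.int64(205)), (144, np.int64(171), np.int64(197), np.int64(204))]
```

Emit:
move_arm(deltas=[{"x":0.003,"y":0,"z":0.04,"wx":0,"wy":0,"wz":0,"hand":0.6},{"x":0.003,"y":0,"z":0.08,"wx":0,"wy":0,"wz":0,"hand":0.6},{"x":0.003,"y":0,"z":0.097,"wx":0,"wy":0,"wz":0,"hand":0.6},{"x":0.003,"y":0,"z":0.097,"wx":0,"wy":0,"wz":0,"hand":0.6},{"x":0.003,"y":0,"z":0.097,"wx":0,"wy":0,"wz":0,"hand":0},{"x":0.003,"y":0,"z":0.097,"wx":0,"wy":0,"wz":0,"hand":0},{"x":0.003,"y":0,"z":0.097,"wx":0,"wy":0,"wz":0,"hand":0},{"x":0.003,"y":0,"z":0.097,"wx":0,"wy":0,"wz":0,"hand":0}], grip_force=25)

```text
time: 30.92
tool_pos: [0.5788, 0.0487, 0.1029]
tool_rot: [3.141, 0.786, 1.181]
contact_force: [6.5, -3.1, 4.1]
opening: 0.0197
```

Emit:
move_arm(deltas=[{"x":0,"y":0,"z":-0.01,"wx":0,"wy":0,"wz":0,"hand":0},{"x":0,"y":0,"z":-0.04,"wx":0,"wy":0,"wz":0,"hand":0},{"x":0,"y":0,"z":-0.09,"wx":0,"wy":0,"wz":0,"hand":0},{"x":0,"y":0,"z":-0.12,"wx":0,"wy":0,"wz":0,"hand":0}])

```text
time: 31.42
tool_pos: [0.6112, 0.1291, 0.1894]
tool_rot: [3.14, 0.784, 1.181]
contact_force: [0.7, -0.4, -0.5]
opening: 0.0193
```

```bash
python3 - <<'E'
from h import *
p,R,s=pose(); print(p,s["time"],s["opening"],s["contact_force"])
path([p+[0,-.01,.05],[.605,.08,.28],[.60,.03,.30],[.58,-.03,.30],[.57,-.09,.30],[.555,-.15,.30],[.545,-.21,.30],[.537,-.26,.29]],down(0),np.arange(1,9)/8)
E
```

```text
[0.6112 0.1291 0.1894] 31.425 0.01925593468758451 [ 0.7167 -0.3571 -0.5254]
[-0.042  0.004 -0.029] [3.3 4.9 8. ]
[-0.098  0.013 -0.03 ] [ 6.6  9.9 16. ]
[-0.146  0.027 -0.011] [ 9.9 14.8 24. ]
[-0.191  0.032  0.034] [13.3 19.7 32. ]
[-0.233  0.045  0.076] [16.6 24.6 40. ]
[-0.276  0.054  0.119] [19.9 29.6 48. ]
[-0.318  0.068  0.161] [23.2 34.5 56. ]
[-0.346  0.079  0.203] [26.5 39.4 64. ]
```

Emit:
move_arm(deltas=[{"x":-0.042,"y":0.004,"z":-0.029,"wx":3.3,"wy":4.9,"wz":8,"hand":0},{"x":-0.098,"y":0.013,"z":-0.03,"wx":6.6,"wy":9.9,"wz":16,"hand":0},{"x":-0.146,"y":0.027,"z":-0.011,"wx":9.9,"wy":14.8,"wz":24,"hand":0},{"x":-0.191,"y":0.032,"z":0.034,"wx":13.3,"wy":19.7,"wz":32,"hand":0},{"x":-0.233,"y":0.045,"z":0.076,"wx":16.6,"wy":24.6,"wz":40,"hand":0},{"x":-0.276,"y":0.054,"z":0.119,"wx":19.9,"wy":29.6,"wz":48,"hand":0},{"x":-0.318,"y":0.068,"z":0.161,"wx":23.2,"wy":34.5,"wz":56,"hand":0},{"x":-0.346,"y":0.079,"z":0.203,"wx":26.5,"wy":39.4,"wz":64,"hand":0}])

```text
time: 32.42
tool_pos: [0.5359, -0.2642, 0.2902]
tool_rot: [3.14, -0.003, -0.006]
contact_force: [1.7, -0.4, -2.0]
opening: 0.0192
```

Emit:
move_arm(deltas=[{"x":0,"y":0,"z":0,"wx":0,"wy":0,"wz":0,"hand":0},{"x":0,"y":0,"z":0,"wx":0,"wy":0,"wz":0,"hand":0},{"x":0,"y":0,"z":0,"wx":0,"wy":0,"wz":0,"hand":0}])

```text
time: 32.8
tool_pos: [0.537, -0.2602, 0.2891]
tool_rot: [3.14, 0.002, 0.003]
contact_force: [0.3, 0.6, -1.2]
opening: 0.0193
```

```bash
cat >> h.py <<'E'
def endx(c,im,p):
    """x of held heater's far end from the white cap in the wrist picture (tool down, yaw 0)"""
    u=int(proj(c,[p[0]+.08,p[1],p[2]+.029])[0]); col=im[:,u-8:u+9].mean((1,2)); d=np.abs(np.diff(col)); 
    for r in np.where(d>14)[0]:
        if r<160: print("row",r,"x",onz(c,(u,r+.5),p[2]+.029)[0].round(4))
E
python3 - <<'E'
from h import *
p,R,s=pose(); print(p,R.as_euler("xyz",degrees=True),s["time"],s["opening"])
delta([.536,-.318,.12],down(0))
c=viewer.camera_params("wrist");im=viewer.read_camera("wrist")[:,:,::-1]; endx(c,im,p)
E
```

```text
[ 0.537  -0.2602  0.2891] [179.9011   0.139    0.1626] 32.8 0.019320105787971043
xyz [-0.0008  0.0575  0.1692] w [0.1  0.14 0.16] rows>= 2.9
row 137 x 0.5991
row 148 x 0.5948
```

Emit:
move_arm(deltas=[{"x":-0.001,"y":0.03,"z":0.04,"wx":0,"wy":0,"wz":0,"hand":0},{"x":-0.001,"y":0.0575,"z":0.08,"wx":0,"wy":0,"wz":0,"hand":0},{"x":-0.001,"y":0.0575,"z":0.12,"wx":0,"wy":0,"wz":0,"hand":0},{"x":-0.001,"y":0.0575,"z":0.16,"wx":0,"wy":0,"wz":0,"hand":0},{"x":-0.001,"y":0.0575,"z":0.2,"wx":0,"wy":0,"wz":0,"hand":0},{"x":-0.001,"y":0.0575,"z":0.225,"wx":0,"wy":0,"wz":0,"hand":0},{"x":-0.001,"y":0.0575,"z":0.237,"wx":0,"wy":0,"wz":0,"hand":0},{"x":-0.001,"y":0.0575,"z":0.243,"wx":0,"wy":0,"wz":0,"hand":0}])

```text
time: 33.85
tool_pos: [0.5353, -0.3192, 0.0459]
tool_rot: [3.14, 0.002, 0.001]
contact_force: [0.6, -1.4, 0.2]
opening: 0.0193
```

Emit:
move_arm(deltas=[{"x":0,"y":0,"z":0.003,"wx":0,"wy":0,"wz":0,"hand":0},{"x":0,"y":0,"z":0.005,"wx":0,"wy":0,"wz":0,"hand":0},{"x":0,"y":0,"z":0.006,"wx":0,"wy":0,"wz":0,"hand":0},{"x":0,"y":0,"z":0.007,"wx":0,"wy":0,"wz":0,"hand":0},{"x":0,"y":0,"z":0.007,"wx":0,"wy":0,"wz":0,"hand":0}])

```text
time: 34.48
tool_pos: [0.5349, -0.3202, 0.0409]
tool_rot: [3.139, 0.001, -0.001]
contact_force: [-3.0, 2.8, 9.6]
opening: 0.019
```

Emit:
move_arm(deltas=[{"x":0,"y":0,"z":-0.002,"wx":0,"wy":0,"wz":0,"hand":0.38},{"x":0,"y":0,"z":-0.002,"wx":0,"wy":0,"wz":0,"hand":0.38},{"x":0,"y":0,"z":-0.002,"wx":0,"wy":0,"wz":0,"hand":0.38},{"x":0,"y":0,"z":-0.03,"wx":0,"wy":0,"wz":0,"hand":0.38},{"x":0,"y":0,"z":-0.08,"wx":0,"wy":0,"wz":0,"hand":0.38},{"x":0,"y":0,"z":-0.14,"wx":0,"wy":0,"wz":0,"hand":0.38},{"x":0,"y":-0.04,"z":-0.2,"wx":0,"wy":0,"wz":-10,"hand":0.7},{"x":0,"y":-0.09,"z":-0.24,"wx":0,"wy":0,"wz":-20,"hand":0.7}])

```text
time: 35.48
tool_pos: [0.5352, -0.2377, 0.2738]
tool_rot: [3.139, 0.002, 0.352]
contact_force: [0.2, -0.1, -0.5]
opening: 0.0504
```

```bash
python3 - <<'E'
from h import *
p,R,s=pose(); print(p,R.as_euler("xyz",degrees=True),s["time"],s["opening"])
a=np.array([.536,-.2302,.28]);b=np.array([.5028,.3483,.28])
path([a+(b-a)*f for f in np.arange(1,9)/14],down(177),np.arange(1,9)/15)
E
```

```text
[ 0.5352 -0.2377  0.2738] [179.8603   0.0892  20.1696] 35.475 0.05044568175039367
[ 0.015 -0.046 -0.006] [ -0.    0.  -10.5]
[ 0.027 -0.086 -0.006] [ -0.    0.  -20.9]
[ 0.039 -0.126 -0.007] [ -0.    0.  -31.4]
[ 0.051 -0.165 -0.007] [ -0.    0.1 -41.8]
[ 0.063 -0.205 -0.007] [ -0.    0.1 -52.3]
[ 0.076 -0.244 -0.007] [ -0.    0.1 -62.7]
[ 0.088 -0.284 -0.007] [ -0.    0.1 -73.2]
[ 0.1   -0.324 -0.007] [ -0.    0.1 -83.6]
```

Emit:
move_arm(deltas=[{"x":0.015,"y":-0.046,"z":-0.006,"wx":0,"wy":0,"wz":-10.5,"hand":0.7},{"x":0.027,"y":-0.086,"z":-0.006,"wx":0,"wy":0,"wz":-20.9,"hand":0.7},{"x":0.039,"y":-0.126,"z":-0.007,"wx":0,"wy":0,"wz":-31.4,"hand":0.7},{"x":0.051,"y":-0.165,"z":-0.007,"wx":0,"wy":0,"wz":-41.8,"hand":0.7},{"x":0.063,"y":-0.205,"z":-0.007,"wx":0,"wy":0,"wz":-52.3,"hand":0.7},{"x":0.076,"y":-0.244,"z":-0.007,"wx":0,"wy":0,"wz":-62.7,"hand":0.7},{"x":0.088,"y":-0.284,"z":-0.007,"wx":0,"wy":0,"wz":-73.2,"hand":0.7},{"x":0.1,"y":-0.324,"z":-0.007,"wx":0,"wy":0,"wz":-83.6,"hand":0.7}])

```text
time: 36.48
tool_pos: [0.5183, 0.1023, 0.2781]
tool_rot: [-3.139, 0.001, 1.813]
contact_force: [-0.4, -0.1, -0.6]
opening: 0.0645
```

```bash
python3 - <<'E'
from h import *
p,R,s=pose(); print(p,R.as_euler("xyz",degrees=True),s["time"],s["opening"])
a=np.array([.517,.10,.28]);b=np.array([.5028,.3483,.28])
path([a+(b-a)*min(f,1) for f in np.arange(1,9)/6],down(177),np.minimum(1,np.arange(1,9)/7))
E
```

```text
[0.5183 0.1023 0.2781] [-179.8387    0.0657  103.8972] 36.475 0.06450843871551398
[ 0.039  0.006 -0.002] [ -0.   -0.  -10.4]
[ 0.08   0.013 -0.002] [ -0.1  -0.  -20.9]
[ 0.12   0.021 -0.002] [ -0.1  -0.  -31.3]
[ 0.161  0.029 -0.002] [ -0.1  -0.  -41.8]
[ 0.202  0.036 -0.002] [ -0.1  -0.  -52.2]
[ 0.242  0.044 -0.002] [ -0.2  -0.  -62.7]
[ 0.242  0.044 -0.002] [ -0.2  -0.  -73.1]
[ 0.242  0.044 -0.002] [ -0.2  -0.  -73.1]
```

Emit:
move_arm(deltas=[{"x":0.039,"y":0.006,"z":-0.002,"wx":0,"wy":0,"wz":-10.4,"hand":0.7},{"x":0.08,"y":0.013,"z":-0.002,"wx":0,"wy":0,"wz":-20.9,"hand":0.7},{"x":0.12,"y":0.021,"z":-0.002,"wx":0,"wy":0,"wz":-31.3,"hand":0.7},{"x":0.161,"y":0.029,"z":-0.002,"wx":0,"wy":0,"wz":-41.8,"hand":0.7},{"x":0.202,"y":0.036,"z":-0.002,"wx":0,"wy":0,"wz":-52.2,"hand":0.7},{"x":0.242,"y":0.044,"z":-0.002,"wx":0,"wy":0,"wz":-62.7,"hand":0.7},{"x":0.242,"y":0.044,"z":-0.002,"wx":0,"wy":0,"wz":-73.1,"hand":0.7},{"x":0.242,"y":0.044,"z":-0.002,"wx":0,"wy":0,"wz":-73.1,"hand":0.7}])

```text
time: 37.48
tool_pos: [0.5044, 0.3469, 0.2793]
tool_rot: [-3.139, -0.003, 3.082]
contact_force: [-1.0, -0.0, 0.4]
opening: 0.0642
```

```bash
python3 - <<'E'
from h import *
p,R,s=pose(); print(p,R.as_euler("xyz",degrees=True),s["time"],s["opening"])
delta([.5028,.3483,.156],down(177))
top=viewer.read_camera("top")[:,:,::-1]; cv2.imwrite("pics/top3.png",top); t1=cv2.imread("pics/top2.png")
print(cv2.absdiff(top,t1)[145:220,200:300].mean())
k=np.zeros((480,800,3),np.uint8); k[:300,:400]=crop(top,198,145,100,75,4);  k[:300,400:784]=crop(top,320,145,128,100,3)
k[300:480,:240]=crop(t1,198,145,120,90,2)
cv2.imwrite("pics/m3.png",bright(k))
E
```

```text
[0.5044 0.3469 0.2793] [-179.8609   -0.1643  176.6103] 37.475 0.06422171636965379
xyz [0.0013 0.0016 0.1233] w [-0.14 -0.16 -0.39] rows>= 2.0
5.117911111111111
```

View pics/m3.png

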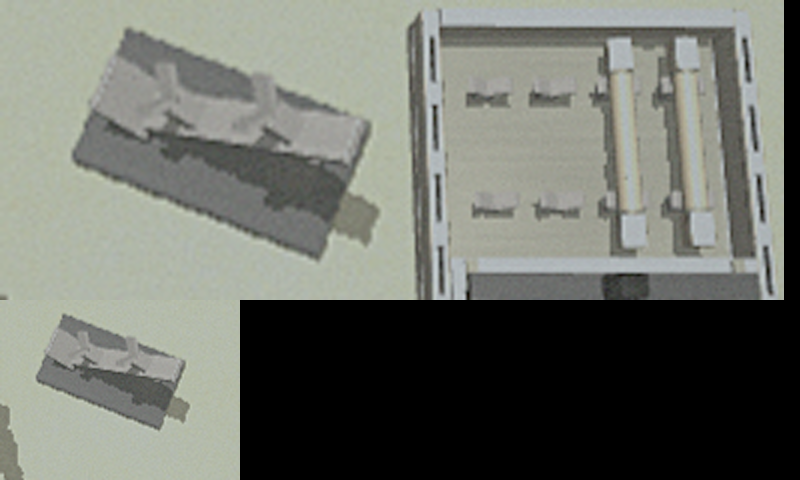

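Emit:
move_arm(deltas=[{"x":0.001,"y":0.0015,"z":0.0,"wx":0,"wy":0,"wz":-0.4,"hand":0.7},{"x":0.001,"y":0.0015,"z":0.05,"wx":0,"wy":0,"wz":-0.4,"hand":0.7},{"x":0.001,"y":0.0015,"z":0.1,"wx":0,"wy":0,"wz":-0.4,"hand":0.7},{"x":0.001,"y":0.0015,"z":0.123,"wx":0,"wy":0,"wz":-0.4,"hand":0.7},{"x":0.001,"y":0.0015,"z":0.123,"wx":0,"wy":0,"wz":-0.4,"hand":0.7},{"x":0.001,"y":0.0015,"z":0.123,"wx":0,"wy":0,"wz":-0.4,"hand":0},{"x":0.001,"y":0.0015,"z":0.123,"wx":0,"wy":0,"wz":-0.4,"hand":0},{"x":0.001,"y":0.0015,"z":0.123,"wx":0,"wy":0,"wz":-0.4,"hand":0}], grip_force=30)

```text
time: 38.52
tool_pos: [0.5038, 0.3481, 0.1579]
tool_rot: [-3.141, -0.001, 3.09]
contact_force: [0.9, 0.0, -0.6]
opening: 0.039
```

Emit:
move_arm(deltas=[{"x":0,"y":0,"z":0,"wx":0,"wy":0,"wz":0,"hand":0},{"x":0,"y":0,"z":0,"wx":0,"wy":0,"wz":0,"hand":0},{"x":0,"y":0,"z":-0.03,"wx":0,"wy":0,"wz":0,"hand":0},{"x":0,"y":0,"z":-0.08,"wx":0,"wy":0,"wz":0,"hand":0},{"x":0,"y":0,"z":-0.13,"wx":0,"wy":0,"wz":0,"hand":0},{"x":0,"y":0,"z":-0.18,"wx":0,"wy":0,"wz":0,"hand":0},{"x":0,"y":0,"z":-0.22,"wx":0,"wy":0,"wz":0,"hand":0}])

```text
time: 39.4
tool_pos: [0.5038, 0.3483, 0.379]
tool_rot: [-3.14, -0.001, 3.09]
contact_force: [0.9, 0.0, -1.2]
opening: 0.0199
```

```bash
python3 - <<'E'
from h import *
p,R,s=pose(); print(p,s["time"],s["opening"])
vm,vx,vy,vz=vframe(); b=vm+.062*vx+.10*vz+[0,0,.06]; a=p
delta(b,axes(y=vy,z=-vx)); path([a+(b-a)*f+[0,0,.02*(f<.5)] for f in np.minimum(1,np.arange(1,9)/7.5)],axes(y=vy,z=-vx),np.arange(1,9)/11)
E
```

```text
[0.5038 0.3483 0.379 ] 39.4 0.019941152528849794
xyz [-0.1031 -0.2584  0.0866] w [-42.68  30.26 102.8 ] rows>= 10.8
[-0.014 -0.034 -0.008] [-3.9  2.8  9.3]
[-0.027 -0.069  0.003] [-7.8  5.5 18.7]
[-0.041 -0.103  0.015] [-11.6   8.3  28. ]
[-0.055 -0.138  0.046] [-15.5  11.   37.4]
[-0.069 -0.172  0.058] [-19.4  13.8  46.7]
[-0.083 -0.207  0.069] [-23.3  16.5  56.1]
[-0.096 -0.241  0.081] [-27.2  19.3  65.4]
[-0.103 -0.258  0.087] [-31.   22.   74.8]
```

Emit:
move_arm(deltas=[{"x":-0.014,"y":-0.034,"z":-0.008,"wx":-3.9,"wy":2.8,"wz":9.3,"hand":0},{"x":-0.027,"y":-0.069,"z":0.003,"wx":-7.8,"wy":5.5,"wz":18.7,"hand":0},{"x":-0.041,"y":-0.103,"z":0.015,"wx":-11.6,"wy":8.3,"wz":28,"hand":0},{"x":-0.055,"y":-0.138,"z":0.04,"wx":-15.5,"wy":11,"wz":37.4,"hand":0},{"x":-0.069,"y":-0.172,"z":0.055,"wx":-19.4,"wy":13.8,"wz":46.7,"hand":0},{"x":-0.083,"y":-0.207,"z":0.069,"wx":-23.3,"wy":16.5,"wz":56.1,"hand":0},{"x":-0.096,"y":-0.241,"z":0.081,"wx":-27.2,"wy":19.3,"wz":65.4,"hand":0},{"x":-0.103,"y":-0.258,"z":0.087,"wx":-31,"wy":22,"wz":74.8,"hand":0}])

```text
time: 40.4
tool_pos: [0.5938, 0.083, 0.2887]
tool_rot: [2.956, -0.59, 1.786]
contact_force: [-0.9, -0.2, -1.5]
opening: 0.0198
```

```bash
python3 - <<'E'
from h import *
p,R,s=pose(); print(p,s["time"],s["opening"])
vm,vx,vy,vz=vframe(); delta(vm+.062*vx+.10*vz,axes(y=vy,z=-vx))
E
```

```text
[0.5938 0.083  0.2887] 40.4 0.019784321641336623
xyz [-0.0297 -0.0087  0.047 ] w [-11.57   8.3   27.5 ] rows>= 2.9
```

Emit:
move_arm(deltas=[{"x":-0.01,"y":-0.003,"z":0.016,"wx":-3.8,"wy":2.8,"wz":9,"hand":0},{"x":-0.02,"y":-0.006,"z":0.032,"wx":-7.6,"wy":5.5,"wz":18,"hand":0},{"x":-0.03,"y":-0.009,"z":0.047,"wx":-11.5,"wy":8.3,"wz":27.5,"hand":0},{"x":-0.03,"y":-0.009,"z":0.047,"wx":-11.5,"wy":8.3,"wz":27.5,"hand":0},{"x":-0.03,"y":-0.009,"z":0.047,"wx":-11.5,"wy":8.3,"wz":27.5,"hand":0},{"x":-0.03,"y":-0.009,"z":0.047,"wx":-11.5,"wy":8.3,"wz":27.5,"hand":0}])

```text
time: 41.15
tool_pos: [0.5938, 0.0868, 0.2348]
tool_rot: [3.133, -0.784, 1.2]
contact_force: [-0.6, 0.5, -0.4]
opening: 0.0197
```

```bash
python3 - <<'E'
from h import *
vm,vx,vy,vz=vframe(); p,R,s=pose(); print(p,s["contact_force"]);delta(vm+.062*vx+.002*vz,axes(y=vy,z=-vx))
top=viewer.read_camera("top")[:,:,::-1]
E
```

```text
[0.5938 0.0868 0.2348] [-0.6451  0.4987 -0.4128]
xyz [-0.1009 -0.0009  0.0004] w [-0.18  0.07  0.69] rows>= 1.6
```

Emit:
move_arm(deltas=[{"x":-0.04,"y":-0.001,"z":0.0,"wx":0,"wy":0,"wz":0.7,"hand":0},{"x":-0.07,"y":-0.001,"z":0.0,"wx":0,"wy":0,"wz":0.7,"hand":0},{"x":-0.089,"y":-0.001,"z":0.0,"wx":0,"wy":0,"wz":0.7,"hand":0},{"x":-0.096,"y":-0.001,"z":0.0,"wx":0,"wy":0,"wz":0.7,"hand":0},{"x":-0.099,"y":-0.001,"z":0.0,"wx":0,"wy":0,"wz":0.7,"hand":0},{"x":-0.101,"y":-0.001,"z":0.0,"wx":0,"wy":0,"wz":0.7,"hand":0},{"x":-0.102,"y":-0.001,"z":0.0,"wx":0,"wy":0,"wz":0.7,"hand":0},{"x":-0.102,"y":-0.001,"z":0.0,"wx":0,"wy":0,"wz":0.7,"hand":0}])

```text
time: 42.2
tool_pos: [0.5659, 0.0204, 0.1622]
tool_rot: [-3.135, -0.785, 1.178]
contact_force: [1.7, 1.7, 1.7]
opening: 0.0199
```

```bash
python3 - <<'E'
from h import *
p,R,s=pose(); f=s["contact_force"]
vm,vx,vy,vz=vframe(); d=p-vm; print("in v:",d@vx,d@vy,d@vz,"F",f@vx,f@vy,f@vz)
E
```

```text
in v: 0.06184949049149194 -0.0011936242314859284 0.0007056328919038367 F -0.3711710741157028 0.9559460340266323 2.727341403857611
```

In contact; release and regrasp as before.

Emit:
move_arm(deltas=[{"x":0,"y":0,"z":0,"wx":0,"wy":0,"wz":0,"hand":0.45},{"x":0,"y":0,"z":0,"wx":0,"wy":0,"wz":0,"hand":0.45},{"x":0,"y":0,"z":0,"wx":0,"wy":0,"wz":0,"hand":0.45},{"x":0,"y":0,"z":-0.045,"wx":0,"wy":0,"wz":0,"hand":0.45},{"x":0.02,"y":0,"z":-0.1,"wx":0,"wy":0,"wz":0,"hand":0.5},{"x":0.06,"y":0,"z":-0.1,"wx":0,"wy":-10,"wz":0,"hand":0.6},{"x":0.09,"y":0,"z":-0.08,"wx":0,"wy":-20,"wz":0,"hand":0.6},{"x":0.11,"y":0,"z":-0.05,"wx":0,"wy":-30,"wz":0,"hand":0.6}])

```text
time: 43.2
tool_pos: [0.5834, 0.0587, 0.2773]
tool_rot: [3.141, -0.257, 1.18]
contact_force: [0.6, -1.1, -1.0]
opening: 0.0547
```

Emit:
move_arm(deltas=[{"x":0.004,"y":0,"z":0.015,"wx":0,"wy":-10,"wz":0,"hand":0.6},{"x":0.009,"y":0,"z":0.035,"wx":0,"wy":-20,"wz":0,"hand":0.6},{"x":0.014,"y":0,"z":0.055,"wx":0,"wy":-30,"wz":0,"hand":0.6},{"x":0.019,"y":0,"z":0.075,"wx":0,"wy":-40,"wz":0,"hand":0.6},{"x":0.023,"y":0,"z":0.095,"wx":0,"wy":-50,"wz":0,"hand":0.6},{"x":0.0277,"y":0,"z":0.112,"wx":0,"wy":-60,"wz":0,"hand":0.6},{"x":0.0277,"y":0,"z":0.112,"wx":0,"wy":-60,"wz":0,"hand":0.6},{"x":0.0277,"y":0,"z":0.112,"wx":0,"wy":-60,"wz":0,"hand":0.6}])

```text
time: 44.2
tool_pos: [0.603, 0.1105, 0.1742]
tool_rot: [-3.135, 0.784, 1.188]
contact_force: [-1.1, 1.2, 1.0]
opening: 0.055
```

```bash
python3 - <<'E'
from h import *
p,R,s=pose(); print(p,s["time"],s["opening"])
vm,vx,vy,vz=vframe(); delta(vm-.019*vz,axes(y=vy,z=-vz))
c=viewer.camera_params("wrist");im=viewer.read_camera("wrist")[:,:,::-1]; cv2.imwrite("pics/w11raw.png",im)
tube(c,im,vm,vx,vz)
for n,a in (("foot",-.09),("seam",-.062)): print(n,proj(c,vm+a*vx+.01*vz))
u=int(proj(c,vm-.07*vx)[0]); print([(r,int(im[r,u-4:u+5].mean())) for r in range(64,124,3)])
E
```

```text
[0.603  0.1105 0.1742] 44.2 0.05503750259741972
xyz [0.0013 0.0012 0.0971] w [-0.22 -0.06  0.18] rows>= 1.6
a -0.05 pred col 250.9 warm cols (np.int64(240), np.int64(263), 24)
a -0.02 pred col 250.7 warm cols (np.int64(205), np.int64(295), 79)
foot [251.3451  74.0248]
seam [251.0775 117.4034]
[(64, 121), (67, 119), (70, 114), (73, 129), (76, 129), (79, 129), (82, 128), (85, 129), (88, 129), (91, 183), (94, 203), (97, 204), (100, 203), (103, 168), (106, 127), (109, 126), (112, 123), (115, 90), (118, 133), (121, 191)]
```

Same picture as before (foot ~2 mm low, centred).

Emit:
move_arm(deltas=[{"x":0.003,"y":0.001,"z":0.04,"wx":0,"wy":0,"wz":0,"hand":0.6},{"x":0.003,"y":0.001,"z":0.08,"wx":0,"wy":0,"wz":0,"hand":0.6},{"x":0.003,"y":0.001,"z":0.097,"wx":0,"wy":0,"wz":0,"hand":0.6},{"x":0.003,"y":0.001,"z":0.097,"wx":0,"wy":0,"wz":0,"hand":0.6},{"x":0.003,"y":0.001,"z":0.097,"wx":0,"wy":0,"wz":0,"hand":0},{"x":0.003,"y":0.001,"z":0.097,"wx":0,"wy":0,"wz":0,"hand":0},{"x":0.003,"y":0.001,"z":0.097,"wx":0,"wy":0,"wz":0,"hand":0},{"x":0.003,"y":0.001,"z":0.097,"wx":0,"wy":0,"wz":0,"hand":0}], grip_force=25)

```text
time: 45.25
tool_pos: [0.5787, 0.0491, 0.1032]
tool_rot: [-3.136, 0.786, 1.188]
contact_force: [6.7, -1.5, 5.0]
opening: 0.02
```

Emit:
move_arm(deltas=[{"x":0,"y":0,"z":-0.01,"wx":0,"wy":0,"wz":0,"hand":0},{"x":0,"y":0,"z":-0.04,"wx":0,"wy":0,"wz":0,"hand":0},{"x":0,"y":0,"z":-0.09,"wx":0,"wy":0,"wz":0,"hand":0},{"x":0,"y":0,"z":-0.12,"wx":0,"wy":0,"wz":0,"hand":0}])

```text
time: 45.75
tool_pos: [0.6111, 0.1295, 0.1895]
tool_rot: [-3.135, 0.784, 1.189]
contact_force: [0.3, 0.3, -1.4]
opening: 0.0191
```

```bash
python3 - <<'E'
from h import *
p,R,s=pose(); print(p,s["time"],s["opening"],s["contact_force"])
path([p+[0,-.01,.05],[.605,.08,.28],[.60,.03,.30],[.58,-.03,.30],[.57,-.09,.30],[.555,-.15,.30],[.545,-.21,.30],[.537,-.25,.29]],down(0),np.arange(1,9)/8)
E
```

```text
[0.6111 0.1295 0.1895] 45.75 0.01911896538679553 [ 0.3149  0.3321 -1.3665]
[-0.042  0.004 -0.029] [3.3 5.  8. ]
[-0.098  0.013 -0.03 ] [ 6.6  9.9 16.1]
[-0.146  0.027 -0.01 ] [ 9.9 14.9 24.1]
[-0.191  0.031  0.034] [13.2 19.8 32.1]
[-0.233  0.044  0.076] [16.4 24.8 40.2]
[-0.276  0.053  0.119] [19.7 29.7 48.2]
[-0.319  0.066  0.161] [23.  34.7 56.2]
[-0.34   0.074  0.197] [26.3 39.6 64.3]
```

Emit:
move_arm(deltas=[{"x":-0.042,"y":0.004,"z":-0.029,"wx":3.3,"wy":5,"wz":8,"hand":0},{"x":-0.098,"y":0.013,"z":-0.03,"wx":6.6,"wy":9.9,"wz":16.1,"hand":0},{"x":-0.146,"y":0.027,"z":-0.01,"wx":9.9,"wy":14.9,"wz":24.1,"hand":0},{"x":-0.191,"y":0.031,"z":0.034,"wx":13.2,"wy":19.8,"wz":32.1,"hand":0},{"x":-0.233,"y":0.044,"z":0.076,"wx":16.4,"wy":24.8,"wz":40.2,"hand":0},{"x":-0.276,"y":0.053,"z":0.119,"wx":19.7,"wy":29.7,"wz":48.2,"hand":0},{"x":-0.319,"y":0.066,"z":0.161,"wx":23,"wy":34.7,"wz":56.2,"hand":0},{"x":-0.34,"y":0.074,"z":0.197,"wx":26.3,"wy":39.6,"wz":64.3,"hand":0}])

```text
time: 46.75
tool_pos: [0.5358, -0.2547, 0.29]
tool_rot: [3.14, -0.003, -0.007]
contact_force: [0.4, -0.1, -1.0]
opening: 0.0192
```

Emit:
move_arm(deltas=[{"x":0,"y":0,"z":0,"wx":0,"wy":0,"wz":0,"hand":0},{"x":0,"y":0,"z":0,"wx":0,"wy":0,"wz":0,"hand":0},{"x":0,"y":0,"z":0,"wx":0,"wy":0,"wz":0,"hand":0}])

```text
time: 47.12
tool_pos: [0.537, -0.2504, 0.289]
tool_rot: [3.14, 0.002, 0.002]
contact_force: [-0.3, -0.1, -2.5]
opening: 0.0192
```

```bash
python3 - <<'E'
from h import *
p,R,s=pose(); print(p,R.as_euler("xyz",degrees=True),s["time"],s["opening"])
delta([.536,-.262,.12],down(0))
c=viewer.camera_params("wrist");im=viewer.read_camera("wrist")[:,:,::-1]; endx(c,im,p)
E
```

```text
[ 0.537  -0.2504  0.289 ] [179.8908   0.1066   0.1185] 47.125 0.01917783708764169
xyz [-0.0007  0.0112  0.169 ] w [0.11 0.11 0.12] rows>= 2.7
row 137 x 0.5991
row 138 x 0.5987
row 148 x 0.5947
```

Emit:
move_arm(deltas=[{"x":-0.001,"y":0.01,"z":0.05,"wx":0,"wy":0,"wz":0,"hand":0},{"x":-0.001,"y":0.01,"z":0.09,"wx":0,"wy":0,"wz":0,"hand":0},{"x":-0.001,"y":0.01,"z":0.13,"wx":0,"wy":0,"wz":0,"hand":0},{"x":-0.001,"y":0.01,"z":0.17,"wx":0,"wy":0,"wz":0,"hand":0},{"x":-0.001,"y":0.01,"z":0.2,"wx":0,"wy":0,"wz":0,"hand":0},{"x":-0.001,"y":0.01,"z":0.225,"wx":0,"wy":0,"wz":0,"hand":0},{"x":-0.001,"y":0.01,"z":0.237,"wx":0,"wy":0,"wz":0,"hand":0},{"x":-0.001,"y":0.01,"z":0.243,"wx":0,"wy":0,"wz":0,"hand":0}])

```text
time: 48.18
tool_pos: [0.5353, -0.262, 0.0456]
tool_rot: [3.14, 0.002, 0.0]
contact_force: [-0.4, -1.0, 0.1]
opening: 0.019
```

Emit:
move_arm(deltas=[{"x":0,"y":0,"z":0.002,"wx":0,"wy":0,"wz":0,"hand":0},{"x":0,"y":0,"z":0.004,"wx":0,"wy":0,"wz":0,"hand":0},{"x":0,"y":0,"z":0.005,"wx":0,"wy":0,"wz":0,"hand":0},{"x":0,"y":0,"z":0.006,"wx":0,"wy":0,"wz":0,"hand":0},{"x":0,"y":0,"z":0.006,"wx":0,"wy":0,"wz":0,"hand":0}])

```text
time: 48.8
tool_pos: [0.5348, -0.2628, 0.0402]
tool_rot: [3.139, 0.001, -0.002]
contact_force: [-0.8, -0.4, 1.2]
opening: 0.0194
```

Emit:
move_arm(deltas=[{"x":0,"y":0,"z":0.001,"wx":0,"wy":0,"wz":0,"hand":0},{"x":0,"y":0,"z":0,"wx":0,"wy":0,"wz":0,"hand":0.38},{"x":0,"y":0,"z":0,"wx":0,"wy":0,"wz":0,"hand":0.38},{"x":0,"y":0,"z":0,"wx":0,"wy":0,"wz":0,"hand":0.38},{"x":0,"y":0,"z":-0.03,"wx":0,"wy":0,"wz":0,"hand":0.38},{"x":0,"y":0,"z":-0.08,"wx":0,"wy":0,"wz":0,"hand":0.38},{"x":0,"y":0,"z":-0.14,"wx":0,"wy":0,"wz":0,"hand":0.6},{"x":0,"y":0,"z":-0.2,"wx":0,"wy":0,"wz":-10,"hand":0.6}])

```text
time: 49.8
tool_pos: [0.5348, -0.2621, 0.2414]
tool_rot: [3.14, 0.002, 0.177]
contact_force: [1.4, -0.9, -0.4]
opening: 0.0502
```

```bash
python3 - <<'E'
from h import *
p,R,s=pose(); print(p,R.as_euler("xyz",degrees=True),s["time"])
a=p;b=np.array([.4098,-.289,.23]); path([a+(b-a)*f for f in np.arange(1,9)/8],down(90),np.arange(1,9)/8)
E
```

```text
[ 0.5348 -0.2621  0.2414] [179.9252   0.1359  10.1293] 49.8
[-0.016  0.001  0.001] [ -0.   0. -10.]
[-0.032  0.001  0.003] [ -0.   0. -20.]
[-0.048  0.002  0.004] [ -0.    0.1 -30. ]
[-0.064  0.002  0.006] [ -0.    0.1 -39.9]
[-0.08   0.003  0.007] [ -0.    0.1 -49.9]
[-0.096  0.003  0.009] [ -0.    0.1 -59.9]
[-0.112  0.004  0.01 ] [ -0.    0.1 -69.9]
[-0.128  0.004  0.012] [ -0.    0.2 -79.9]
```

Emit:
move_arm(deltas=[{"x":-0.016,"y":0.001,"z":0.001,"wx":0,"wy":0,"wz":-10,"hand":0.6},{"x":-0.032,"y":0.001,"z":0.003,"wx":0,"wy":0,"wz":-20,"hand":0.6},{"x":-0.048,"y":0.002,"z":0.004,"wx":0,"wy":0,"wz":-30,"hand":0.6},{"x":-0.064,"y":0.002,"z":0.006,"wx":0,"wy":0,"wz":-40,"hand":0.6},{"x":-0.08,"y":0.003,"z":0.007,"wx":0,"wy":0,"wz":-50,"hand":0.6},{"x":-0.096,"y":0.003,"z":0.009,"wx":0,"wy":0,"wz":-60,"hand":0.6},{"x":-0.112,"y":0.004,"z":0.01,"wx":0,"wy":0,"wz":-70,"hand":0.6},{"x":-0.128,"y":0.004,"z":0.012,"wx":0,"wy":0,"wz":-79.9,"hand":0.6}])

```text
time: 50.8
tool_pos: [0.4091, -0.2884, 0.2279]
tool_rot: [-3.14, 0.002, 1.573]
contact_force: [-1.1, 0.5, 0.5]
opening: 0.0549
```

Emit:
move_arm(deltas=[{"x":0,"y":0,"z":0,"wx":0,"wy":0,"wz":0,"hand":0.6},{"x":0,"y":0,"z":0,"wx":0,"wy":0,"wz":0,"hand":0.6}])

```text
time: 51.05
tool_pos: [0.4101, -0.2883, 0.2281]
tool_rot: [-3.14, 0.002, 1.564]
contact_force: [0.0, -0.0, 0.6]
opening: 0.0553
```

```bash
python3 - <<'E'
from h import *
p,R,s=pose(); print(p,R.as_euler("xyz",degrees=True),s["time"],s["opening"])
delta([.4098,-.289,.0945],down(90))
im=viewer.read_camera("wrist")[:,:,::-1]; sc=viewer.read_camera("scene")[:,:,::-1]
k=np.zeros((576,800,3),np.uint8); k[:336,:448]=cv2.resize(im,(448,336)); k[:300,448:798]=crop(sc,30,140,175,150,2); k[336:576,:400]=crop(sc,190,140,200,120,2)
cv2.imwrite("pics/f1.png",bright(k))
E
```

```text
[ 0.4101 -0.2883  0.2281] [-179.9296    0.1204   89.6118] 51.05 0.05532499102537543
xyz [-0.0004 -0.0001  0.1336] w [-0.07  0.12 -0.39] rows>= 2.1
```

View pics/f1.png

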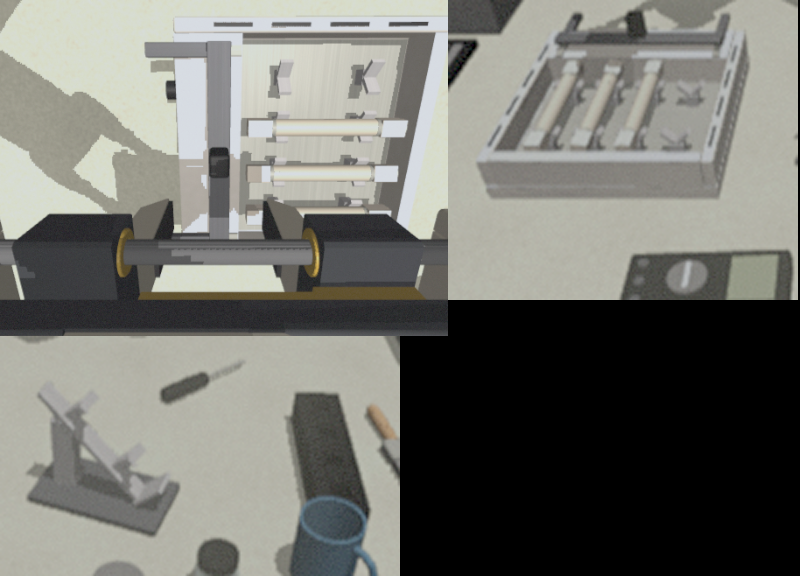

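Emit:
move_arm(deltas=[{"x":0,"y":0,"z":0.05,"wx":0,"wy":0,"wz":-0.4,"hand":0.6},{"x":0,"y":0,"z":0.1,"wx":0,"wy":0,"wz":-0.4,"hand":0.6},{"x":0,"y":0,"z":0.125,"wx":0,"wy":0,"wz":-0.4,"hand":0.6},{"x":0,"y":0,"z":0.133,"wx":0,"wy":0,"wz":-0.4,"hand":0.6},{"x":0,"y":0,"z":0.133,"wx":0,"wy":0,"wz":-0.4,"hand":0},{"x":0,"y":0,"z":0.133,"wx":0,"wy":0,"wz":-0.4,"hand":0},{"x":0,"y":0,"z":0.133,"wx":0,"wy":0,"wz":-0.4,"hand":0},{"x":0,"y":0,"z":0.133,"wx":0,"wy":0,"wz":-0.4,"hand":0}], grip_force=20)

```text
time: 52.15
tool_pos: [0.4099, -0.2889, 0.0957]
tool_rot: [-3.141, 0.003, 1.574]
contact_force: [1.2, 0.8, 3.0]
opening: 0.0199
```

Emit:
move_arm(deltas=[{"x":0,"y":0.007,"z":0,"wx":0,"wy":0,"wz":0,"hand":0},{"x":0,"y":0.014,"z":0,"wx":0,"wy":0,"wz":0,"hand":0},{"x":0,"y":0.021,"z":0,"wx":0,"wy":0,"wz":0,"hand":0},{"x":0,"y":0.028,"z":0,"wx":0,"wy":0,"wz":0,"hand":0},{"x":0,"y":0.034,"z":0,"wx":0,"wy":0,"wz":0,"hand":0},{"x":0,"y":0.04,"z":0,"wx":0,"wy":0,"wz":0,"hand":0},{"x":0,"y":0.045,"z":0,"wx":0,"wy":0,"wz":0,"hand":0},{"x":0,"y":0.048,"z":0,"wx":0,"wy":0,"wz":0,"hand":0}])

```text
time: 53.15
tool_pos: [0.4583, -0.2891, 0.0957]
tool_rot: [-3.141, 0.004, 1.574]
contact_force: [-2.0, -1.5, 5.8]
opening: 0.0197
```

Emit:
move_arm(deltas=[{"x":0,"y":0.002,"z":0,"wx":0,"wy":0,"wz":0,"hand":0},{"x":0,"y":0.003,"z":0,"wx":0,"wy":0,"wz":0,"hand":0},{"x":0,"y":0.004,"z":0,"wx":0,"wy":0,"wz":0,"hand":0},{"x":0,"y":0.005,"z":0,"wx":0,"wy":0,"wz":0,"hand":0},{"x":0,"y":0.005,"z":0,"wx":0,"wy":0,"wz":0,"hand":0}])

```text
time: 53.78
tool_pos: [0.46, -0.289, 0.0956]
tool_rot: [-3.135, 0.002, 1.575]
contact_force: [-14.6, -2.7, 13.3]
opening: 0.0201
```

Emit:
move_arm(deltas=[{"x":0,"y":-0.003,"z":0,"wx":0,"wy":0,"wz":0,"hand":0},{"x":0,"y":-0.003,"z":0,"wx":0,"wy":0,"wz":0,"hand":0.6},{"x":0,"y":-0.003,"z":0,"wx":0,"wy":0,"wz":0,"hand":0.6},{"x":0,"y":-0.003,"z":0,"wx":0,"wy":0,"wz":0,"hand":0.6},{"x":0,"y":-0.003,"z":0,"wx":0,"wy":0,"wz":0,"hand":0.6},{"x":0,"y":-0.003,"z":-0.05,"wx":0,"wy":0,"wz":0,"hand":0.6},{"x":0,"y":-0.003,"z":-0.11,"wx":0,"wy":0,"wz":0,"hand":0.6},{"x":0,"y":-0.003,"z":-0.16,"wx":0,"wy":0,"wz":0,"hand":0.6}])

```text
time: 54.78
tool_pos: [0.4598, -0.288, 0.2572]
tool_rot: [-3.141, 0.003, 1.575]
contact_force: [0.0, 0.5, -0.1]
opening: 0.0551
```

Emit:
move_arm(deltas=[{"x":0.06,"y":0,"z":-0.03,"wx":0,"wy":0,"wz":0,"hand":0.6},{"x":0.12,"y":0,"z":-0.05,"wx":0,"wy":0,"wz":0,"hand":0.6},{"x":0.18,"y":0,"z":-0.05,"wx":0,"wy":0,"wz":0,"hand":0.6},{"x":0.24,"y":0,"z":-0.05,"wx":0,"wy":0,"wz":0,"hand":0.6},{"x":0.3,"y":0,"z":-0.05,"wx":0,"wy":0,"wz":0,"hand":0.6},{"x":0.36,"y":0,"z":-0.05,"wx":0,"wy":0,"wz":0,"hand":0.6},{"x":0.4,"y":0,"z":-0.05,"wx":0,"wy":0,"wz":0,"hand":0.6},{"x":0.4,"y":0,"z":-0.05,"wx":0,"wy":0,"wz":0,"hand":0.6}])

```text
time: 55.78
tool_pos: [0.4578, 0.1144, 0.3041]
tool_rot: [-3.14, 0.002, 1.579]
contact_force: [0.6, -0.6, -0.0]
opening: 0.055
```

```bash
python3 - <<'E'
from h import *
s=monitor.observe(); print(s["tool_pos"],s["time"])
top=viewer.read_camera("top")[:,:,::-1]; sc=viewer.read_camera("scene")[:,:,::-1]
k=np.zeros((576,800,3),np.uint8); k[:512-112,:396]=crop(top,318,142,132,133,3)[:400]; k[:300,400:750]=crop(sc,30,140,175,150,2); k[400:570,400:640]=cv2.resize(sc,(227,170))[:,:240] if 0 else cv2.resize(sc,(240,170))
cv2.imwrite("pics/f2.png",bright(k))
E
```

```text
[0.4578 0.1144 0.3041] 55.775Traceback (most recent call last):
  File "<stdin>", line 4, in <module>
ValueError: could not broadcast input array from shape (399,396,3) into shape (400,396,3)
```

```bash
python3 - <<'E'
from h import *
top=viewer.read_camera("top")[:,:,::-1]; sc=viewer.read_camera("scene")[:,:,::-1]
k=np.zeros((576,800,3),np.uint8); k[:399,:396]=crop(top,318,142,132,133,3); k[:300,400:750]=crop(sc,30,140,175,150,2); k[310:570,400:747]=cv2.resize(sc,(347,260))
cv2.imwrite("pics/f2.png",bright(k))
E
```

View pics/f2.png

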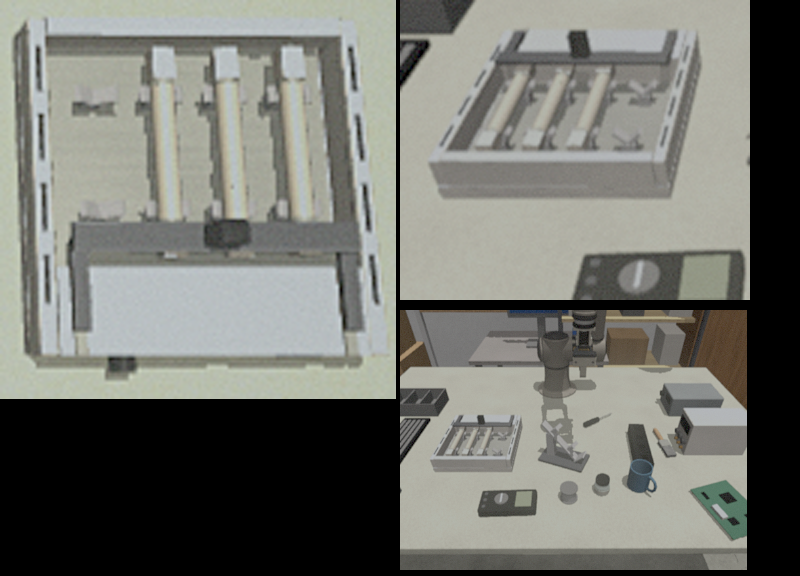

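The clamp bar lies over the caps of all three heaters, and the arm is clear.

```bash
python3 -c "
from cell import robot
print(robot.hand_in())"
```

```text
the job is handed in; nothing more can be done
None
```

I laid all three heaters that were in the rack into bays 1, 2 and 3 and slid the clamp home over their ends. The job was handed in at about 56 s of the 210 s. The fourth rack socket was empty from the start, so bay 4 stays free.

- **Clamp:** I slid it open until it hit its stop. At the end I slid it back about 50 mm to the home stop, where the force rose to about 15 N at a position matching "home".
- **Heaters:** each one was set down in the V-block and let go, gripped again by its side, then lowered into its bay. The contact force at set-down was about 2 to 10 N.
- **V-block:** it was knocked aside by about 3 cm during the run. I noticed this before using it for the second heater and measured it again.
- **Last checks:** the final top and scene pictures show all three heaters in their bays, the bar over their caps, the rack empty and the arm clear. The jar, spool, screwdriver, brush, meter and mug looked undisturbed, though I did not measure their positions.
- **Disagreements:** V-block positions from the wrist camera and the top camera differed by 3 to 5 mm; I corrected for this before placing. No check failed.

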